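# Make up two hub repair kits

## Robot

A 6-joint arm with a two-finger parallel gripper is mounted at the origin on a cart in front of the work surface, level with it; the furniture and walls round the work are solid. World frame = base frame: x ahead of the robot, y to its left, z up, the work surface at z = 0. Lengths are in mm, angles in degrees, forces in N, time in s.
With the tool pointing down it reaches from about 300 to 850 mm from the base axis. Payload 4.2 kg.
Tool frame: the origin (TCP) lies between the finger pads; the fingertips stand 22 mm ahead of it and the grasp point (between the pads) lies 3 mm ahead of it; z points along the fingers, y is the direction in which the jaws open and shut (so a half turn about z gives the same grasp; the last joint's range is limited). The gripper opens to 91 mm and grips with 3 to 60 N. Pads are 32 mm wide; open, the fingers measure 118 mm over their backs; the gripper's body (76 mm by 178 mm) begins 60 mm behind the grasp point.
Start: joints at [-68.239, 18.312, 89.639, -0, 72.044, -1.146], TCP at [223.813, -529.668, 235.976] pointing down, gripper open.
Joint ranges: [-177.97, 177.97], [-48.28, 115.42], [12.27, 149.76], [-77.06, 257.06], [2.81, 150.46], [-146.56, 146.56]. Speed limits (degrees/s): [147.25, 147.25, 180, 180, 180, 180].

## Interface

Orientations are given as [roll, pitch, yaw] about the fixed x, y, z axes, in that order (R = Rz(yaw) Ry(pitch) Rx(roll)).
In Python, from workcell import telemetry, cams, env gives the robot as it stands.
- The arm moves only by the shell command python3 -m inch 'ROWS' [FORCE]. ROWS is JSON, a list of rows, each an object of numbers: "x", "y", "z": the shift along the tool's x, y, z in cm; "yaw": the turn about the tool's z in units of 5 degrees (1.0 is 5 degrees); "gripper": the gripper's target within -1 to 1 (fully open at 1, half-way at 0, shut at -1). A call has 1 to 12 rows; each row shifts and turns the commanded pose from where the row before left it, along the tool's axes as they then stand; what a row does not reach is not made up. A row lasts 1/12 s, in which the tool goes at most 41.7 mm and 7.16 degrees, less where a joint would pass 70% of its speed; a pose out of reach is approached as far as the arm can. A call is refused whole if a number of a shift passes 4.17 or a number of a turn 1, either way. A call with a gripper value outside its range is refused whole. The fingers move at their own pace and stop on an object; FORCE is the grip in N (left out, the last holds). Time passes only in rows, so rows that do not move let the fingers close. It gives the time, the measured TCP pose, the force and the opening at its end, in the units of the state.
- telemetry.state(): the state, without advancing time (a new reading comes with each control period).
- cams.grab_frame(name): name is "scene" or "side" or "wrist"; returns a dict with "pixels" (400x640x3 uint8, red, green, blue), "mtx" (3x3 intrinsics, pixels), "rvec" (rotation vector, rad) and "tvec" (3), from world to camera coordinates, as OpenCV has them. Camera axes: x right, y down, z forward; pixel columns grow to the right and rows downward; lengths in mm; the calibration is good to about 2 mm. A picture is of the moment at which its call begins. There is no depth.
- env.job_done(): hands the job in, once; it reports no verdict.
The state is a dict: "time_s": time; "qpos": joint angles; "qvel": joint speeds; "effort": joint torques, N m; "ee_pos": TCP position; "ee_rot": TCP orientation; "force": force on the tool from outside, world axes, zero at the start; "torque": the same for the moment, N m; "gripper_width": finger opening in mm.
Only numpy, scipy, OpenCV 4.12 (cv2) and the standard library are available. Lean on these libraries where they do the work, as an engineer would, in place of code of your own. Each camera call takes 0.05 s, during which the arm holds its last target. There are 200 camera calls.

## Task

Make up two hub repair kits. Blue tray: lay the ball bearing flat in the large pocket and the dark bolt in the smaller pocket; green tray: lay the bright bolt in the middle pocket and the nut flat in the small end pocket, both bolts lengthwise in their pockets, and slide the brass tube, ring end first, upright into the grey block's bore until its black ring meets the top of the block. Do not push the pliers or the tape measure out of place.

Things in the scene. Friction and masses are not known exactly. Their poses are not given: they have to be found in the camera images.
- bearing_center (a point): ball bearing, light steel ring 62 mm across and 16 mm thick, lying flat; point at its centre, 8 mm above its underside; z up
- bolt_dark_center (a point): dark, blackened hex bolt lying on its side, 68 mm long, head 22 mm, shank about 12 to 14 mm; point half-way along its length, 10 mm above what it lies on; its own y axis runs along the bolt
- bolt_bright_center (a point): bright zinc-coloured hex bolt lying on its side, 85 mm long, head 25 mm, shank about 16 mm; point half-way along its length, 11.5 mm above what it lies on; its own y axis runs along the bolt
- nut_center (a point): bright hex nut lying flat, 24 mm across its flats (along its own x), 27 mm across its corners (along its own y), 13 mm high; point at its centre
- sleeve_center (a point): brass tube standing on end, 24 mm outside diameter, 75 mm long, with a black depth ring round it whose lower edge is 30 mm above its lower end; point at its centre, 37.5 mm above its lower end; z up along the tube
- tray_blue: blue kit tray fixed to the bench, 116 (its x) by 190 mm (its y), floor 3 mm thick, rims and divider 7 mm high above the bench. Origin: centre of its underside. Large pocket for the bearing: 108 (x) by 100 mm (y), centre at y = +41 mm. Smaller pocket for the dark bolt, lying along the tray's x: 108 (x) by 78 mm (y), centre at y = -52 mm
- tray_green: green kit tray fixed to the bench, 116 (its x) by 190 mm (its y), floor 3 mm thick, rims 7 mm high. Origin: centre of its underside. At y = +68 mm, x = 0: grey block, top 36 mm above the bench, with upright bore 28 mm wide, 30 mm deep, chamfered. Middle bolt pocket (bolt along x): 108 (x) by 70 mm (y), centre y = +4 mm. Nut pocket: 52 (x) by 56 mm (y), centre y = -63 mm
- pliers: bystander: pliers with red handles lying flat, 54 x 193 x 11 mm, long axis along their own y, handles and jaws pointing towards and away from the robot between the trays; origin under the middle
- tape_center (a point): bystander: yellow and black tape measure standing beside the work, 36 x 82 x 66 mm; point at its centre, 33 mm above the bench
There are look-alikes about, which are no part of the job. What is shaped like the part that bears bolt_bright_center but purple is not meant.

How it is judged:
By the outcome, as a careful person would: the job done as asked, in the order asked, and still so for the second after the job is handed in, with the robot touching nothing.
It also fails if it takes over 120 s, if anything falls off the work surface, if the arm or the gripper's body presses on something with over 40 N, if the wrist force passes 120 N, or if a joint passes its speed limit or range.

## Working session

There is one attempt and no reset: what is moved stays moved. The work goes in short steps, Python scripts to look and compute and a shell command to move; the robot and the scene stay as the last step left them, time stands still between calls to the robot, and variables do not carry over. Pictures are saved under pics/ and viewed, about 12 in all and at most 16, crops included, and the job is handed in when it is done.

```bash
ls; mkdir -p pics
cat > h.py <<'E'
import numpy as np, cv2
from workcell import telemetry, cams, env
def grab(n,save=None):
    f=cams.grab_frame(n)
    if save: cv2.imwrite(f'pics/{save}.png',f['pixels'][:,:,::-1]); np.savez(f'pics/{save}.npz',**{k:np.array(f[k]) for k in('pixels','mtx','rvec','tvec')})
    return f
def load(s): return dict(np.load(f'pics/{s}.npz'))
def ray(f,u,v):
    R=cv2.Rodrigues(np.array(f['rvec'],float))[0]; t=np.array(f['tvec'],float).ravel()
    return -R.T@t, R.T@np.linalg.solve(np.array(f['mtx'],float),[u,v,1.])
def onz(f,u,v,z):
    o,d=ray(f,u,v); return o+d*(z-o[2])/d[2]
def proj(f,p): return cv2.projectPoints(np.array(p,float).reshape(-1,1,3),np.array(f['rvec'],float),np.array(f['tvec'],float),np.array(f['mtx'],float),None)[0].reshape(-1,2)
E
python3 - <<'E'
from h import *
for n in('scene','side','wrist'):
    f=grab(n,n+'0'); print(n,ray(f,320,200))
print(telemetry.state())
E
```

```text
pics
scene (array([-97.31957264, 605.61931985, 716.85303418]), array([ 0.59036334, -0.55742691, -0.58443377]))
side (array([  337.69356033, -1063.36840661,   626.84851115]), array([ 0.17528227,  0.87007284, -0.46071648]))
wrist (array([ 290.91972764, -501.03962019,  385.11070244]), array([-0.22495431, -0.09193338, -0.97014321]))
{'time_s': 0.15, 'qpos': array([-6.82406126e+01,  1.83433306e+01,  8.96887584e+01,  2.01123175e-03,
        7.20425619e+01, -1.14476715e+00]), 'qvel': array([ 0.02861489, -0.06495581, -0.27332882, -0.01409042,  0.0285456 ,
       -0.10435527]), 'effort': array([ 9.43073464e-04, -4.12773871e+01, -2.32155401e+01,  7.27904518e-02,
        4.33565082e-02, -9.65031950e-05]), 'ee_pos': array([ 223.68325792, -529.34988476,  235.32313491]), 'ee_rot': array([-1.79925402e+02, -3.40348593e-03,  2.29035311e+01]), 'force': array([ 0.35001062, -1.35609123, -0.18292697]), 'torque': array([ 0.02812678, -0.04109387, -0.019158  ]), 'gripper_width': 91.20630602144718}
```

View pics/scene0.png

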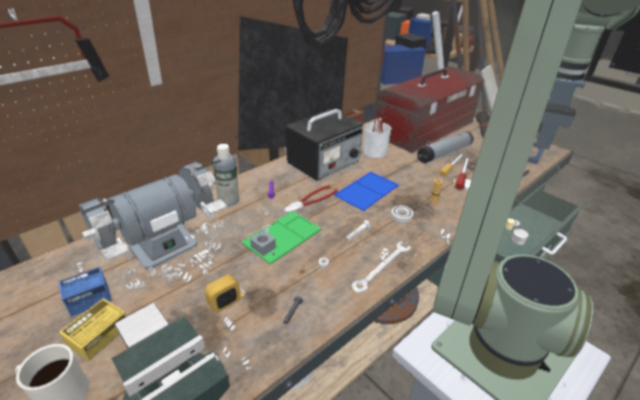

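View pics/side0.png

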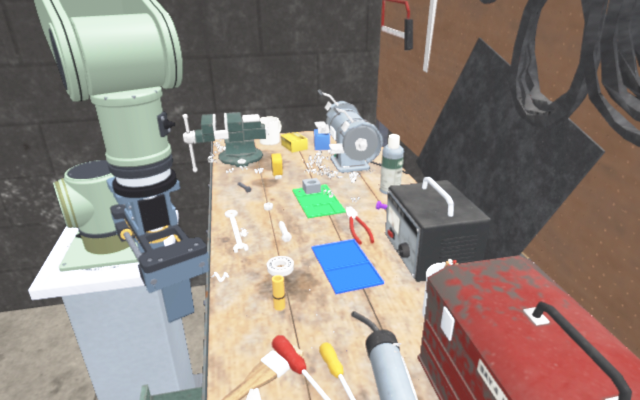

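Scene view: bearing at (402,212), dark bolt (292,308), bright bolt (357,230), nut (323,262), tube (437,190), blue tray (367,190), green tray (282,236), pliers (312,198), tape (223,293) and the purple look-alike bolt (271,188). The side view shows the same items, with the tube at (279,292).

Run:
```python
from h import *
a=load('scene0');b=load('side0')
c1=cv2.resize(a['pixels'][165:325,200:480],None,fx=2.8,fy=2.8,interpolation=cv2.INTER_CUBIC)
c2=cv2.resize(b['pixels'][170:320,200:410],None,fx=2.0,fy=2.0)
cv2.imwrite('pics/c1.png',c1[:,:,::-1]);
for nm,f,roi,pts in(('scene',a,None,dict(bearing=(402,211,14),dark=(292,309,10),bright=(357,230,10),nut=(323,262,8),tube=(437,190,37),tape=(223,293,33),pliers=(312,198,5),purple=(271,188,10))),('side',b,None,dict(bearing=(281,266,14),dark=(245,187,10),bright=(286,231,10),nut=(269,206,8),tube=(279,292,37),pliers=(360,226,5)))):
    for k,v in pts.items(): print(nm,k,onz(f,*v).round())
    hsv=cv2.cvtColor(f['pixels'],cv2.COLOR_RGB2HSV)
    for k,lo,hi,z in(('blue',(108,180,120),(122,255,255),5),('green',(55,120,80),(75,255,255),5)):
        m=cv2.inRange(hsv,lo,hi)
        if nm=='scene': m[:150]=0; m[:,450:]=0
        else: m[:180]=0
        cs=max(cv2.findContours(m,0,2)[0],key=cv2.contourArea)
        w=np.array([onz(f,*p,z)[:2] for p in cs[:,0].astype(float)],np.float32)
        r=cv2.minAreaRect(w); print(nm,k,r,cv2.boundingRect(cs))
```

```text
scene bearing [ 416. -209.   14.]
scene dark [354. 256.  10.]
scene bright [446. -50.  10.]
scene nut [417. 103.   8.]
scene tube [ 396. -348.   37.]
scene tape [473. 355.  33.]
scene pliers [646. -62.   5.]
scene purple [766.   5.  10.]
scene blue ((566.10205078125, -224.77023315429688), (105.28718566894531, 179.98995971679688), 5.234020709991455) (337, 174, 59, 35)
scene green ((568.4027709960938, 116.18472290039062), (112.1294937133789, 186.2328643798828), 5.208769798278809) (262, 213, 58, 50)
side bearing [ 414. -214.   14.]
side dark [355. 244.  10.]
side bright [447. -54.  10.]
side nut [418. 101.   8.]
side tube [ 396. -336.   37.]
side pliers [650. -65.   5.]
side blue ((622.6045532226562, -272.56658935546875), (8.53071403503418, 83.34562683105469), 4.361903667449951) (366, 262, 17, 22)
side green ((566.6412353515625, 113.42811584472656), (114.03359985351562, 191.40748596191406), 5.230445861816406) (293, 185, 52, 33)
```

View pics/c1.png

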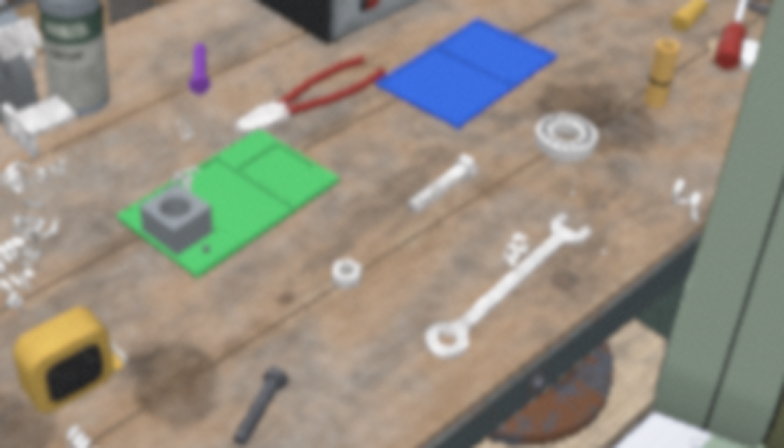

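Candidates: bearing (402,212) is the only ring. The nut is at (323,262), the spanner at (390,268) is not a part. The bright bolt is at (357,230), with the purple decoy at (271,188). The dark bolt is at (292,308). The tube is at (437,190), with a yellow screwdriver handle beyond it. Crop c1 confirms these choices, and the tube's ring is in its lower half. Next is a wrist look over the bearing and blue tray.

```bash
cat > go.py <<'E'
import sys
from h import *
# print turn units, then tool-frame shift (cm, after turn) to world target x y z [yaw]
def go(x,y,z,yaw=None):
    s=telemetry.state(); p=s['ee_pos']; c=s['ee_rot'][2]
    if yaw is None: yaw=c
    d=(yaw-c+90)%180-90
    a=np.radians(c+d); dx,dy,dz=np.array([x,y,z])-p
    print('at',p.round(1),'yaw',round(c,1),'w',round(s['gripper_width'],1),'F',s['force'].round(1),'t',round(s['time_s'],1),'q6',round(s['qpos'][5],1))
    print('turn units %.2f; then x %.2f y %.2f z %.2f cm'%(-d/5,(dx*np.cos(a)+dy*np.sin(a))/10,(dx*np.sin(a)-dy*np.cos(a))/10,-dz/10))
if __name__=='__main__': go(*map(float,sys.argv[1:]))
E
python3 go.py 470 -215 300 5; python3 -c "
from h import *; print(load('wrist0')['mtx'])"
```

```text
at [ 223.7 -529.3  235.3] yaw 22.9 w 91.2 F [ 0.4 -1.4 -0.2] t 0.1 q6 -1.1
turn units 3.58; then x 27.28 y -29.17 z -6.47 cm
[[342.83918407   0.         320.79625338]
 [  0.         342.83918407 205.18409344]
 [  0.           0.           1.        ]]
```

```bash
python3 -m inch '[{"yaw":0.9},{"yaw":0.9},{"yaw":0.9},{"yaw":0.88},{"z":-2,"x":1},{"z":-2,"x":2,"y":-2},{"z":-2,"x":2,"y":-2},{"x":2.2,"y":-2.5},{"x":2.2,"y":-2.5},{"x":2.2,"y":-2.5},{"x":2.2,"y":-2.5},{"x":2.2,"y":-2.5}]'
python3 -m inch '[{"x":2.2,"y":-2.5},{"x":2.2,"y":-2.5},{"x":2.2,"y":-2.5},{"x":2.2,"y":-2.5},{"x":2,"y":-2},{"x":0.5,"y":-1},{},{}]'
python3 go.py 470 -215 300 5; python3 -c "
from h import *; grab('wrist','w1')"
```

```text
at [ 223.7 -529.3  235.3] yaw 22.9 w 91.2 F [ 0.4 -1.4 -0.2] t 0.1 q6 -1.1
turn units 3.58; then x 27.28 y -29.17 z -6.47 cminvalid input
invalid input
```

View pics/w1.png

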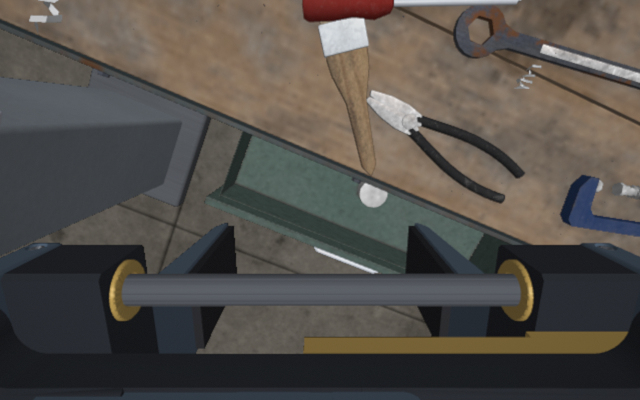

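The moves were refused, so the arm is still at its start pose (fingers at the bottom of the view, near row 300). Checking the row format.

```bash
python3 -m inch '[{"x":0,"y":0,"z":-1,"yaw":0.9,"gripper":1}]'; python3 -m inch '[{"z":-1,"yaw":0.9,"gripper":1}]';python3 -m inch '[{"x":0,"y":0,"z":-1,"yaw":0.9}]'
```

```text
time_s: 0.28
ee_pos: [223.3, -528.5, 243.9]
ee_rot: [-179.7, 0.0, 18.3]
force: [0.3, 0.5, -0.7]
gripper_width: 91.2invalid input
invalid input
```

```bash
python3 -m inch '[{"x":1,"y":-1,"z":-2,"yaw":0.9,"gripper":1},{"x":2,"y":-2,"z":-2,"yaw":0.9,"gripper":1},{"x":2.5,"y":-2.5,"z":-1.5,"yaw":0.88,"gripper":1},{"x":2.5,"y":-2.5,"z":0,"yaw":0,"gripper":1},{"x":2.5,"y":-2.5,"z":0,"yaw":0,"gripper":1},{"x":2.5,"y":-2.5,"z":0,"yaw":0,"gripper":1},{"x":2.5,"y":-2.5,"z":0,"yaw":0,"gripper":1},{"x":2.5,"y":-2.5,"z":0,"yaw":0,"gripper":1},{"x":2.5,"y":-2.5,"z":0,"yaw":0,"gripper":1},{"x":2.5,"y":-2.5,"z":0,"yaw":0,"gripper":1},{"x":2.5,"y":-2.5,"z":0,"yaw":0,"gripper":1},{"x":0,"y":-1.5,"z":0,"yaw":0,"gripper":1}]'
python3 -m inch '[{"x":0,"y":-0.5,"z":0,"yaw":0,"gripper":1},{"x":0,"y":0,"z":0,"yaw":0,"gripper":1},{"x":0,"y":0,"z":0,"yaw":0,"gripper":1}]'
python3 go.py 470 -215 300 5; python3 -c "
from h import *; grab('wrist','w1b')"
```

```text
time_s: 1.28
ee_pos: [449.0, -229.8, 300.5]
ee_rot: [-179.9, -0.1, 5.2]
force: [0.4, 0.3, 0.7]
gripper_width: 91.2
time_s: 1.53
ee_pos: [444.7, -228.1, 301.0]
ee_rot: [179.9, 0.0, 5.0]
force: [-0.4, 0.4, -0.3]
gripper_width: 91.5
at [ 444.7 -228.1  301. ] yaw 5.0 w 91.5 F [-0.4  0.4 -0.3] t 1.5 q6 56.6
turn units -0.00; then x 2.64 y -1.08 z 0.10 cm
```

View pics/w1b.png

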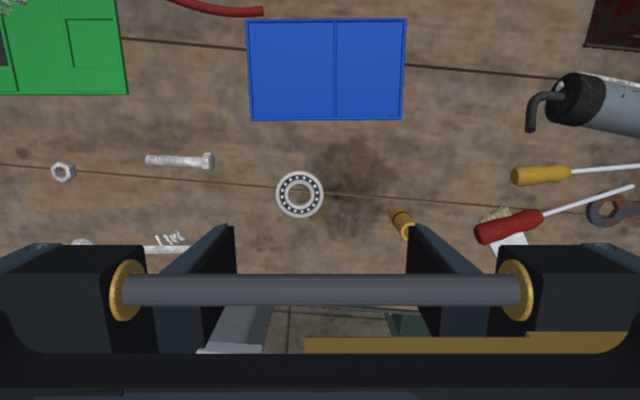

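Wrist view: bearing (300,194), bright bolt from (145,160) to its head at (213,161), nut (63,172), tube top (408,228), blue tray cols 247–405 with its divider at 335. The larger pocket is at +y, so both trays are at yaw ≈5°.

```bash
cat > meas.py <<'E'
from h import *
def bright(f,roi,z,lo=120,smax=60):
    x0,y0,x1,y1=roi; h=cv2.cvtColor(f['pixels'],cv2.COLOR_RGB2HSV)[y0:y1,x0:x1]
    m=cv2.inRange(h,(0,0,lo),(180,smax,255))
    return rect(f,m,roi,z)
def rect(f,m,roi,z):
    m=cv2.morphologyEx(m,cv2.MORPH_CLOSE,np.ones((3,3)))
    c=max(cv2.findContours(m,0,1)[0],key=cv2.contourArea)
    w=np.array([onz(f,p[0]+roi[0],p[1]+roi[1],z)[:2] for p in c[:,0].astype(float)],np.float32)
    r=cv2.minAreaRect(w); e=cv2.minEnclosingCircle(w)
    return 'rect c',np.round(r[0],1),'size',np.round(r[1],1),'ang',round(r[2],1),'circ',np.round(e[0],1),round(e[1],1)
E
python3 - <<'E'
from meas import *
f=load('w1b')
print('bearing',*bright(f,(265,160,335,225),16,140))
print('bright',*bright(f,(130,140,225,178),10,140))
print('nut',*bright(f,(45,155,85,188),13,140))
h=cv2.cvtColor(f['pixels'],cv2.COLOR_RGB2HSV); m=cv2.inRange(h,(105,150,80),(125,255,255)); m[150:]=0; m[:,430:]=0
print('blue',*rect(f,m,(0,0),7))
for v in ((400,213),(410,235)): print('tube',onz(f,*v,75).round(),onz(f,*v,0).round())
E
python3 go.py 414 -212 70 5
```

```text
bearing rect c [ 413.9 -202.7] size [61.4 60.1] ang 4.9 circ [ 414.  -202.7] 31.2
bright rect c [444.3 -44.1] size [20.6 84.3] ang 4.9 circ [448.2 -43.8] 42.5
nut rect c [416.7 105.7] size [22.7 24.9] ang 84.3 circ [416.6 105.4] 12.7
blue rect c [ 568.6 -223.4] size [114.6 189.9] ang 5.0 circ [ 568.5 -223.4] 109.3
tube [ 416. -322.   75.] [ 396. -342.    0.]
tube [ 391. -337.   75.] [ 365. -360.    0.]
at [ 444.7 -228.4  301.1] yaw 4.9 w 90.9 F [-0.4  0.5 -0.8] t 1.6 q6 56.6
turn units -0.01; then x -2.91 y -1.91 z 23.11 cm
```

```bash
python3 -m inch '[{"x":-1.5,"y":-1.2,"z":2,"yaw":0,"gripper":1},{"x":-1.5,"y":-1.2,"z":3,"yaw":0,"gripper":1},{"x":0,"y":0,"z":3,"yaw":0,"gripper":1},{"x":0,"y":0,"z":3,"yaw":0,"gripper":1},{"x":0,"y":0,"z":3,"yaw":0,"gripper":1},{"x":0,"y":0,"z":3,"yaw":0,"gripper":1},{"x":0,"y":0,"z":2,"yaw":0,"gripper":1},{"x":0,"y":0,"z":1,"yaw":0,"gripper":1},{"x":0,"y":0,"z":0,"yaw":0,"gripper":1},{"x":0,"y":0,"z":0,"yaw":0,"gripper":1}]'
python3 go.py 414 -204 28 5; python3 -c "
from h import *; grab('wrist','w2')"
```

```text
time_s: 2.42
ee_pos: [413.0, -207.2, 100.9]
ee_rot: [-180.0, 0.0, 4.9]
force: [0.1, -0.8, 0.7]
gripper_width: 91.4
at [ 413.  -207.2  100.9] yaw 4.9 w 91.4 F [ 0.1 -0.8  0.7] t 2.4 q6 57.1
turn units -0.02; then x 0.13 y -0.31 z 7.29 cm
```

View pics/w2.png

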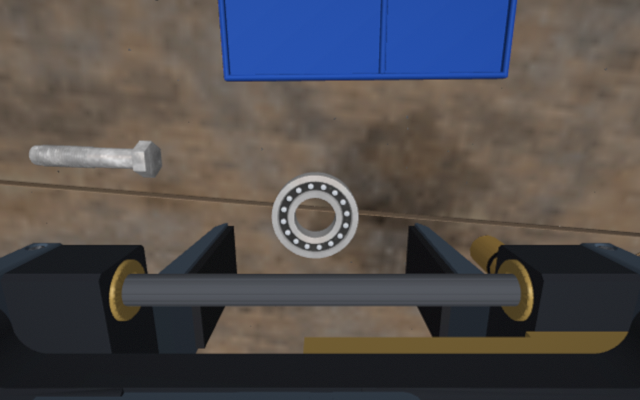

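The bearing is centred at about (315,215), between the fingers. I'll do one second measurement from here, then descend.

```bash
python3 - <<'E'
from meas import *
f=load('w2')
print('bearing',*bright(f,(265,165,365,265),16,140))
print(proj(f,[[413,-207,79],[413,-207,16]]))
E
python3 go.py 414 -204 28 5
```

```text
bearing rect c [ 414.  -202.6] size [61.2 61.1] ang 4.9 circ [ 413.9 -202.7] 31.1
[[320.52542175 253.87230333]
 [320.49854565 219.12383502]]
at [ 413.6 -207.3  101.5] yaw 4.9 w 91.5 F [-0.1  0.9 -0.1] t 2.5 q6 57.1
turn units -0.02; then x 0.07 y -0.32 z 7.35 cm
```

```bash
python3 -m inch '[{"x":0.05,"y":-0.4,"z":2,"yaw":0,"gripper":1},{"x":0,"y":0,"z":2,"yaw":0,"gripper":1},{"x":0,"y":0,"z":2,"yaw":0,"gripper":1},{"x":0,"y":0,"z":1.3,"yaw":0,"gripper":1},{"x":0,"y":0,"z":0,"yaw":0,"gripper":1},{"x":0,"y":0,"z":0,"yaw":0,"gripper":1},{"x":0,"y":0,"z":0,"yaw":0,"gripper":1}]'
python3 -m inch '[{"x":0,"y":0,"z":0,"yaw":0,"gripper":-1},{"x":0,"y":0,"z":0,"yaw":0,"gripper":-1},{"x":0,"y":0,"z":0,"yaw":0,"gripper":-1},{"x":0,"y":0,"z":0,"yaw":0,"gripper":-1},{"x":0,"y":0,"z":0,"yaw":0,"gripper":-1},{"x":0,"y":0,"z":0,"yaw":0,"gripper":-1},{"x":0,"y":0,"z":0,"yaw":0,"gripper":-1},{"x":0,"y":0,"z":0,"yaw":0,"gripper":-1}]' 25
python3 - <<'E'
from go import *
a=np.radians(5.0);R=np.array([[np.cos(a),-np.sin(a)],[np.sin(a),np.cos(a)]])
B=np.array([568.6,-223.6]);G=np.array([567.5,115])
print('big',B+R@[0,41],'small',B+R@[0,-52],'mid',G+R@[0,4],'nut',G+R@[0,-63],'bore',G+R@[0,68])
t=B+R@[0,41]; go(t[0],t[1],80,5)
E
```

```text
time_s: 3.05
ee_pos: [414.6, -202.9, 29.3]
ee_rot: [179.9, -0.1, 5.0]
force: [0.6, 0.1, -0.0]
gripper_width: 91.0
time_s: 3.72
ee_pos: [413.7, -202.2, 28.1]
ee_rot: [180.0, -0.0, 5.0]
force: [-0.9, 1.0, 3.6]
gripper_width: 61.1
big [ 565.02661455 -182.75601738] small [ 573.13209862 -275.4021243 ] mid [567.15137703 118.98477879] nut [572.99081179  52.23973402] bore [561.57340949 182.74123947]
at [ 413.7 -202.2   28.1] yaw 5.0 w 61.1 F [-0.9  1.   3.6] t 3.7 q6 57.5
turn units 0.00; then x 15.24 y -0.62 z -5.19 cm
```

```bash
python3 -m inch '[{"x":0,"y":0,"z":-1.5,"yaw":0,"gripper":-1},{"x":0,"y":0,"z":-2,"yaw":0,"gripper":-1},{"x":1.24,"y":0,"z":-1.7,"yaw":0,"gripper":-1},{"x":2.5,"y":-0.2,"z":0,"yaw":0,"gripper":-1},{"x":2.5,"y":-0.2,"z":0,"yaw":0,"gripper":-1},{"x":2.5,"y":-0.2,"z":0,"yaw":0,"gripper":-1},{"x":2.5,"y":0,"z":0,"yaw":0,"gripper":-1},{"x":2.5,"y":0,"z":0,"yaw":0,"gripper":-1},{"x":1.5,"y":0,"z":0,"yaw":0,"gripper":-1},{"x":0,"y":0,"z":0,"yaw":0,"gripper":-1},{"x":0,"y":0,"z":0,"yaw":0,"gripper":-1},{"x":0,"y":0,"z":0,"yaw":0,"gripper":-1}]'
python3 go.py 565 -182.8 31.5 5
```

```text
time_s: 4.72
ee_pos: [563.2, -182.6, 79.2]
ee_rot: [-179.9, 0.2, 5.0]
force: [0.2, 0.5, -1.9]
gripper_width: 61.1
at [ 563.2 -182.6   79.2] yaw 5.0 w 61.1 F [ 0.2  0.5 -1.9] t 4.7 q6 65.9
turn units 0.00; then x 0.17 y 0.04 z 4.77 cm
```

```bash
python3 -m inch '[{"x":0.1,"y":0,"z":1.5,"yaw":0,"gripper":-1},{"x":0,"y":0,"z":1.5,"yaw":0,"gripper":-1},{"x":0,"y":0,"z":1,"yaw":0,"gripper":-1},{"x":0,"y":0,"z":0.5,"yaw":0,"gripper":-1},{"x":0,"y":0,"z":0.25,"yaw":0,"gripper":-1},{"x":0,"y":0,"z":0,"yaw":0,"gripper":-1},{"x":0,"y":0,"z":0,"yaw":0,"gripper":-1}]'
python3 -m inch '[{"x":0,"y":0,"z":0,"yaw":0,"gripper":1},{"x":0,"y":0,"z":0,"yaw":0,"gripper":1},{"x":0,"y":0,"z":0,"yaw":0,"gripper":1},{"x":0,"y":0,"z":0,"yaw":0,"gripper":1},{"x":0,"y":0,"z":-1.5,"yaw":0,"gripper":1},{"x":0,"y":0,"z":-3,"yaw":0,"gripper":1},{"x":0,"y":0,"z":-3,"yaw":0,"gripper":1},{"x":0,"y":0,"z":-3,"yaw":0,"gripper":1},{"x":0,"y":0,"z":-3,"yaw":0,"gripper":1},{"x":0,"y":0,"z":-3,"yaw":0,"gripper":1},{"x":0,"y":0,"z":-3,"yaw":0,"gripper":1}]'
python3 go.py 330 225 270 -5
```

```text
time_s: 5.3
ee_pos: [566.0, -183.0, 32.9]
ee_rot: [180.0, -0.0, 5.0]
force: [-0.3, -0.8, -0.8]
gripper_width: 60.7
time_s: 6.22
ee_pos: [565.6, -182.6, 229.3]
ee_rot: [180.0, -0.0, 5.0]
force: [1.0, -0.1, -0.2]
gripper_width: 91.4
at [ 565.6 -182.6  229.3] yaw 5.0 w 91.4 F [ 1.  -0.1 -0.2] t 6.2 q6 66.0
turn units 2.00; then x -27.02 y -38.55 z -4.07 cm
```

```bash
python3 -m inch '[{"x":-1.2,"y":-1.5,"z":-2,"yaw":0,"gripper":1},{"x":-1.2,"y":-2.6,"z":-2,"yaw":0,"gripper":1},{"x":-1.2,"y":-2.6,"z":0,"yaw":0,"gripper":1},{"x":-1.2,"y":-2.6,"z":0,"yaw":0,"gripper":1},{"x":-1.2,"y":-2.6,"z":0,"yaw":0,"gripper":1},{"x":-1.2,"y":-2.6,"z":0,"yaw":0,"gripper":1},{"x":-1.2,"y":-2.6,"z":0,"yaw":0,"gripper":1},{"x":-1.2,"y":-2.6,"z":0,"yaw":0,"gripper":1},{"x":-1.2,"y":-2.6,"z":0,"yaw":0,"gripper":1},{"x":-1.2,"y":-2.6,"z":0,"yaw":0,"gripper":1},{"x":-1.2,"y":-2.6,"z":0,"yaw":0,"gripper":1},{"x":-1.2,"y":-2.6,"z":0,"yaw":0,"gripper":1}]'
python3 -m inch '[{"x":-1.2,"y":-2.6,"z":0,"yaw":0,"gripper":1},{"x":-1.2,"y":-2.6,"z":0,"yaw":0,"gripper":1},{"x":-1.2,"y":-2.6,"z":0,"yaw":0,"gripper":1},{"x":-1.2,"y":-2.6,"z":0,"yaw":0,"gripper":1},{"x":-1.2,"y":-2.6,"z":0,"yaw":0,"gripper":1},{"x":-0.4,"y":-0.7,"z":0,"yaw":0,"gripper":1},{"x":0,"y":0,"z":0,"yaw":0,"gripper":1},{"x":0,"y":0,"z":0,"yaw":0,"gripper":1},{"x":0,"y":0,"z":0,"yaw":0,"gripper":1},{"x":0,"y":0,"z":0,"yaw":0,"gripper":1}]'
python3 go.py 320 235 270 5;  python3 -c "
from h import *; grab('wrist','w3')"
```

```text
time_s: 7.22
ee_pos: [395.1, 105.5, 267.7]
ee_rot: [-180.0, -0.0, 5.0]
force: [-0.3, 0.9, -1.1]
gripper_width: 91.5
time_s: 8.05
ee_pos: [321.0, 234.5, 267.4]
ee_rot: [180.0, -0.0, 4.9]
force: [0.5, 0.5, 0.6]
gripper_width: 91.2
at [321.  234.5 267.4] yaw 4.9 w 91.2 F [0.5 0.5 0.6] t 8.1 q6 119.6
turn units -0.02; then x -0.09 y -0.06 z -0.26 cm
```

View pics/w3.png

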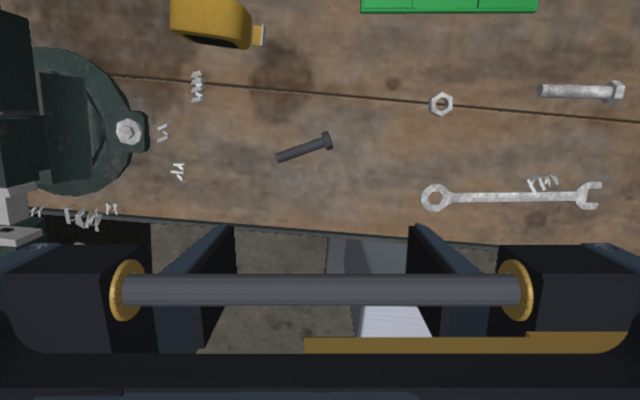

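Dark bolt: tip (277,158), head (330,140). It lies alone, with the vise at far left.

```bash
sed -i 's/(yaw-c+90)%180-90/(yaw-c+180)%360-180/' go.py
python3 - <<'E'
from meas import *
f=load('w3')
h=cv2.cvtColor(f['pixels'],cv2.COLOR_RGB2HSV)[115:180,260:345]; m=cv2.inRange(h,(0,0,0),(180,255,85))
print(*rect(f,m,(260,115),8)); 
t,hd=onz(f,277,158,6),onz(f,329,141,11); d=(hd-t)[:2]; print(t,hd,np.degrees(np.arctan2(d[1],d[0])),np.hypot(*d))
f=load('w3')
print('nut',*bright(f,(425,90,458,118),13,140))
E
python3 go.py 353 252 120 107
```

```text
rect c [352.5 258.4] size [22.  69.1] ang 23.0 circ [352.7 258.2] 34.8
[338.4039703  288.29554725   6.        ] [364.04637092 228.24191857  11.        ] -66.87792035955002 65.29908902232945
nut rect c [416.7 104.6] size [25.2 22.6] ang 9.7 circ [417.1 104.8] 13.0
at [320.9 234.6 267.4] yaw 4.9 w 91.4 F [0.  0.3 0.8] t 8.1 q6 119.6
turn units -20.42; then x 0.73 y 3.57 z 14.74 cm
```

```bash
python3 -m inch '[{"x":0,"y":0,"z":0,"yaw":-1,"gripper":1},{"x":0,"y":0,"z":0,"yaw":-1,"gripper":1},{"x":0,"y":0,"z":1,"yaw":-1,"gripper":1},{"x":0,"y":0,"z":1,"yaw":-1,"gripper":1},{"x":0,"y":0,"z":1,"yaw":-1,"gripper":1},{"x":0,"y":0,"z":1,"yaw":-1,"gripper":1},{"x":0,"y":0,"z":1,"yaw":-1,"gripper":1},{"x":0,"y":0,"z":1,"yaw":-1,"gripper":1},{"x":0,"y":0,"z":1,"yaw":-1,"gripper":1},{"x":0,"y":0,"z":1,"yaw":-1,"gripper":1},{"x":0,"y":0,"z":1,"yaw":-1,"gripper":1},{"x":0,"y":0,"z":1,"yaw":-1,"gripper":1}]'
python3 -m inch '[{"x":0,"y":0,"z":1,"yaw":-1,"gripper":1},{"x":0,"y":0,"z":1,"yaw":-1,"gripper":1},{"x":0,"y":0,"z":1,"yaw":-1,"gripper":1},{"x":0,"y":0,"z":1,"yaw":-1,"gripper":1},{"x":0,"y":0,"z":0,"yaw":-1,"gripper":1},{"x":0,"y":0,"z":0,"yaw":-1,"gripper":1},{"x":0,"y":0,"z":0,"yaw":-1,"gripper":1},{"x":0,"y":0,"z":0,"yaw":-1,"gripper":1},{"x":0,"y":0,"z":0,"yaw":-1,"gripper":1},{"x":0,"y":0,"z":0,"yaw":-0.6,"gripper":1},{"x":0,"y":0,"z":0,"yaw":0,"gripper":1},{"x":0,"y":0,"z":0,"yaw":0,"gripper":1}]'
python3 go.py 354 254 24.5 113
```

```text
time_s: 9.1
ee_pos: [321.0, 234.7, 167.0]
ee_rot: [180.0, 0.0, 65.2]
force: [0.3, -0.4, 0.8]
gripper_width: 90.9
time_s: 10.1
ee_pos: [320.9, 235.0, 127.5]
ee_rot: [180.0, 0.0, 112.9]
force: [-0.5, 0.3, 1.0]
gripper_width: 90.9
at [320.9 235.  127.5] yaw 112.9 w 90.9 F [-0.5  0.3  1. ] t 10.1 q6 11.7
turn units -0.03; then x 0.46 y 3.79 z 10.30 cm
```

```bash
python3 -m inch '[{"x":0.46,"y":2,"z":1,"yaw":0,"gripper":1},{"x":0,"y":1.8,"z":2,"yaw":0,"gripper":1},{"x":0,"y":0,"z":2,"yaw":0,"gripper":1},{"x":0,"y":0,"z":2,"yaw":0,"gripper":1},{"x":0,"y":0,"z":2,"yaw":0,"gripper":1},{"x":0,"y":0,"z":1.0,"yaw":0,"gripper":1},{"x":0,"y":0,"z":0.3,"yaw":0,"gripper":1},{"x":0,"y":0,"z":0,"yaw":0,"gripper":1},{"x":0,"y":0,"z":0,"yaw":0,"gripper":1}]'
python3 -m inch '[{"x":0,"y":0,"z":0,"yaw":0,"gripper":-1},{"x":0,"y":0,"z":0,"yaw":0,"gripper":-1},{"x":0,"y":0,"z":0,"yaw":0,"gripper":-1},{"x":0,"y":0,"z":0,"yaw":0,"gripper":-1},{"x":0,"y":0,"z":0,"yaw":0,"gripper":-1},{"x":0,"y":0,"z":0,"yaw":0,"gripper":-1},{"x":0,"y":0,"z":0,"yaw":0,"gripper":-1},{"x":0,"y":0,"z":0,"yaw":0,"gripper":-1},{"x":0,"y":0,"z":0,"yaw":0,"gripper":-1},{"x":0,"y":0,"z":0,"yaw":0,"gripper":-1}]' 25
python3 -c "
from h import *; grab('wrist','w4')"
python3 go.py 573 -275.4 100 5
```

```text
time_s: 10.85
ee_pos: [354.1, 254.6, 24.8]
ee_rot: [180.0, -0.0, 113.0]
force: [0.4, 0.8, 0.1]
gripper_width: 91.2
time_s: 11.68
ee_pos: [353.6, 254.5, 24.4]
ee_rot: [-180.0, 0.0, 113.0]
force: [0.1, -0.6, 0.3]
gripper_width: 27.7
at [353.6 254.5  24.4] yaw 113.0 w 23.7 F [-0.3 -0.3 -0.1] t 11.7 q6 11.2
turn units 21.60; then x 17.24 y 54.70 z -7.56 cm
```

View pics/w4.png

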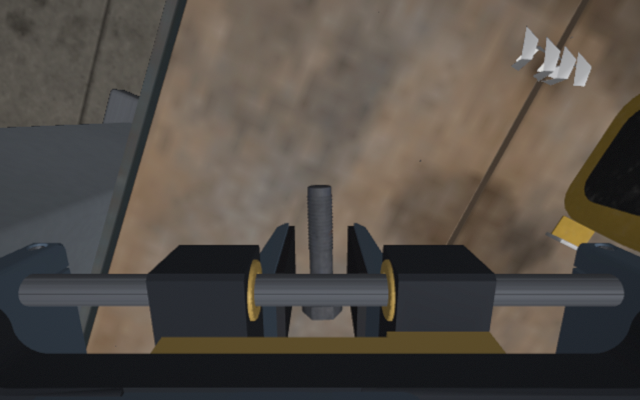

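The bolt's shank (320,240) lies centred and parallel between the fingers, which are still closing.

```bash
python3 -m inch '[{"x":0,"y":0,"z":0,"yaw":0,"gripper":-1},{"x":0,"y":0,"z":0,"yaw":0,"gripper":-1},{"x":0,"y":0,"z":0,"yaw":0,"gripper":-1},{"x":0,"y":0,"z":0,"yaw":0,"gripper":-1},{"x":0,"y":0,"z":0,"yaw":0,"gripper":-1},{"x":0,"y":0,"z":-1,"yaw":0,"gripper":-1},{"x":0,"y":0,"z":-2.5,"yaw":0,"gripper":-1},{"x":0,"y":0,"z":-2.5,"yaw":0,"gripper":-1},{"x":0,"y":0,"z":-2.5,"yaw":0,"gripper":-1},{"x":0,"y":0,"z":-2.5,"yaw":0,"gripper":-1},{"x":0,"y":0,"z":0,"yaw":0,"gripper":-1},{"x":0,"y":0,"z":0,"yaw":0,"gripper":-1}]' 25
python3 go.py 573 -275.4 132 5
```

```text
time_s: 12.73
ee_pos: [354.0, 254.8, 135.3]
ee_rot: [179.8, -0.0, 113.0]
force: [0.2, -0.5, -1.1]
gripper_width: 18.2
at [354.  254.8 135.3] yaw 113.0 w 18.2 F [ 0.2 -0.5 -1.1] t 12.7 q6 11.2
turn units 21.60; then x 17.19 y 54.73 z 0.33 cm
```

Width is 18.2 mm, not the 12–14 mm of the shank, so I'll look.

Run:
```python
from h import *
w=grab('wrist','w5')['pixels'][150:350,200:440]; s=grab('scene','s5'); 
u,v=proj(s,[354,254.8,115])[0].astype(int); print(u,v)
c=s['pixels'][max(v-60,0):v+60,max(u-72,0):u+72]
cv2.imwrite('pics/c5.png',np.hstack([cv2.resize(w,(400,333)),cv2.resize(c,(400,333))])[:,:,::-1])
```

```text
291 275
```

View pics/c5.png

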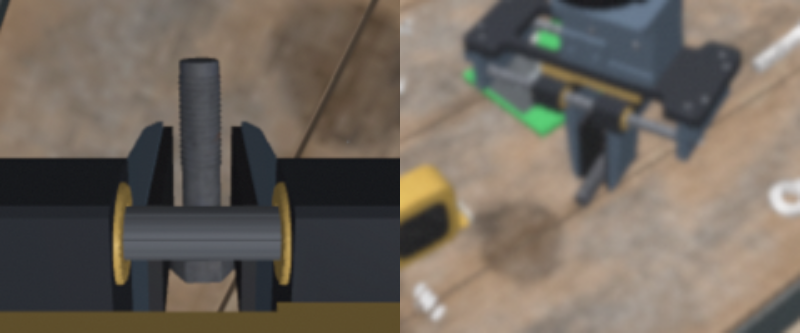

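Run:
```python
from h import *
f=load('w5')
for v in (186,): 
  for z in (112,120): print(onz(f,320,v,z), np.hypot(*(onz(f,320,v,z)[:2]-[354,254.8])))
print(onz(f,320,318,118), np.hypot(*(onz(f,320,318,118)[:2]-[354,254.8])))
```

```text
[339.8885981  288.40870425 112.        ] 36.451017334947984
[339.23873781 289.93952371 120.        ] 38.11405237350822
[368.44338424 220.96189767 118.        ] 36.791690876699825
```

The pads have caught the edge of the bolt head, not the shank. I'll set it back down and regrasp 1.2 cm further along the shank.

```bash
python3 -m inch '[{"x":0,"y":0,"z":2,"yaw":0,"gripper":-1},{"x":0,"y":0,"z":2.5,"yaw":0,"gripper":-1},{"x":0,"y":0,"z":2.5,"yaw":0,"gripper":-1},{"x":0,"y":0,"z":2,"yaw":0,"gripper":-1},{"x":0,"y":0,"z":1.5,"yaw":0,"gripper":-1},{"x":0,"y":0,"z":0.5,"yaw":0,"gripper":-1},{"x":0,"y":0,"z":0,"yaw":0,"gripper":-1},{"x":0,"y":0,"z":0,"yaw":0,"gripper":-1},{"x":0,"y":0,"z":0,"yaw":0,"gripper":-0.3},{"x":0,"y":0,"z":0,"yaw":0,"gripper":-0.3},{"x":0,"y":0,"z":0,"yaw":0,"gripper":-0.3},{"x":0,"y":0,"z":0,"yaw":0,"gripper":-0.3}]'
python3 -m inch '[{"x":0.6,"y":0,"z":0,"yaw":0,"gripper":-0.3},{"x":0.6,"y":0,"z":0,"yaw":0,"gripper":-0.3},{"x":0,"y":0,"z":0,"yaw":0,"gripper":-1},{"x":0,"y":0,"z":0,"yaw":0,"gripper":-1},{"x":0,"y":0,"z":0,"yaw":0,"gripper":-1},{"x":0,"y":0,"z":0,"yaw":0,"gripper":-1},{"x":0,"y":0,"z":0,"yaw":0,"gripper":-1},{"x":0,"y":0,"z":0,"yaw":0,"gripper":-1},{"x":0,"y":0,"z":0,"yaw":0,"gripper":-1},{"x":0,"y":0,"z":0,"yaw":0,"gripper":-1},{"x":0,"y":0,"z":0,"yaw":0,"gripper":-1},{"x":0,"y":0,"z":0,"yaw":0,"gripper":-1}]' 30
python3 go.py 573 -275.4 132 5
```

```text
time_s: 13.83
ee_pos: [353.6, 254.5, 24.4]
ee_rot: [180.0, 0.0, 113.0]
force: [0.6, -0.5, -0.7]
gripper_width: 31.9
time_s: 14.83
ee_pos: [348.9, 265.5, 24.4]
ee_rot: [-180.0, 0.0, 113.0]
force: [-1.3, 0.5, 2.6]
gripper_width: 15.7
at [348.9 265.5  24.4] yaw 113.0 w 15.7 F [-1.3  0.5  2.6] t 14.8 q6 12.8
turn units 21.60; then x 17.62 y 55.84 z -10.76 cm
```

```bash
python3 -m inch '[{"x":0,"y":0,"z":-1,"yaw":0,"gripper":-1},{"x":0,"y":0,"z":-2,"yaw":0,"gripper":-1},{"x":0,"y":0,"z":-2.5,"yaw":0,"gripper":-1},{"x":0,"y":0,"z":-2.5,"yaw":0,"gripper":-1},{"x":0,"y":0,"z":-3,"yaw":0,"gripper":-1},{"x":0,"y":0,"z":-3,"yaw":0.5,"gripper":-1},{"x":0,"y":0,"z":-2,"yaw":1,"gripper":-1},{"x":0,"y":0,"z":0,"yaw":1,"gripper":-1},{"x":0,"y":0,"z":0,"yaw":1,"gripper":-1},{"x":0,"y":0,"z":0,"yaw":1,"gripper":-1},{"x":0,"y":0,"z":0,"yaw":1,"gripper":-1},{"x":0,"y":0,"z":0,"yaw":1,"gripper":-1}]'
python3 -m inch '[{"x":0,"y":0,"z":0,"yaw":1,"gripper":-1},{"x":0,"y":0,"z":0,"yaw":1,"gripper":-1},{"x":0,"y":0,"z":0,"yaw":1,"gripper":-1},{"x":0,"y":0,"z":0,"yaw":1,"gripper":-1},{"x":0,"y":0,"z":0,"yaw":1,"gripper":-1},{"x":0,"y":0,"z":0,"yaw":1,"gripper":-1},{"x":0,"y":0,"z":0,"yaw":1,"gripper":-1},{"x":0,"y":0,"z":0,"yaw":1,"gripper":-1},{"x":0,"y":0,"z":0,"yaw":1,"gripper":-1},{"x":0,"y":0,"z":0,"yaw":1,"gripper":-1},{"x":0,"y":0,"z":0,"yaw":1,"gripper":-1},{"x":0,"y":0,"z":0,"yaw":1,"gripper":-1}]'
python3 -m inch '[{"x":0,"y":0,"z":0,"yaw":1,"gripper":-1},{"x":0,"y":0,"z":0,"yaw":1,"gripper":-1},{"x":0,"y":0,"z":0,"yaw":1,"gripper":-1},{"x":0,"y":0,"z":0,"yaw":0.1,"gripper":-1}]'
python3 go.py 581 -274.7 132 5
```

```text
time_s: 15.83
ee_pos: [348.9, 265.2, 184.2]
ee_rot: [180.0, 0.0, 80.3]
force: [-0.8, 0.7, -0.9]
gripper_width: 15.8
time_s: 16.83
ee_pos: [348.9, 265.2, 184.0]
ee_rot: [180.0, 0.0, 20.3]
force: [0.0, 0.9, -0.9]
gripper_width: 15.7
time_s: 17.17
ee_pos: [348.9, 265.2, 184.1]
ee_rot: [180.0, 0.0, 4.9]
force: [-0.3, 0.3, -0.7]
gripper_width: 16.1
at [348.9 265.2 184.1] yaw 4.9 w 16.1 F [-0.3  0.3 -0.7] t 17.2 q6 120.9
turn units -0.02; then x 18.42 y 55.81 z 5.21 cm
```

```bash
python3 -m inch '[{"x":0.8,"y":1.5,"z":0,"yaw":0,"gripper":-1},{"x":0.8,"y":2.6,"z":0,"yaw":0,"gripper":-1},{"x":0.8,"y":2.6,"z":0,"yaw":0,"gripper":-1},{"x":0.8,"y":2.6,"z":0,"yaw":0,"gripper":-1},{"x":0.8,"y":2.6,"z":0,"yaw":0,"gripper":-1},{"x":0.8,"y":2.6,"z":0,"yaw":0,"gripper":-1},{"x":0.8,"y":2.6,"z":0,"yaw":0,"gripper":-1},{"x":0.8,"y":2.6,"z":0,"yaw":0,"gripper":-1},{"x":0.8,"y":2.6,"z":0,"yaw":0,"gripper":-1},{"x":0.8,"y":2.6,"z":0,"yaw":0,"gripper":-1},{"x":0.8,"y":2.6,"z":0,"yaw":0,"gripper":-1},{"x":0.8,"y":2.6,"z":0,"yaw":0,"gripper":-1}]'
python3 -m inch '[{"x":0.8,"y":2.6,"z":0,"yaw":0,"gripper":-1},{"x":0.8,"y":2.6,"z":0,"yaw":0,"gripper":-1},{"x":0.8,"y":2.6,"z":0,"yaw":0,"gripper":-1},{"x":0.8,"y":2.6,"z":0,"yaw":0,"gripper":-1},{"x":0.8,"y":2.6,"z":0,"yaw":0,"gripper":-1},{"x":0.8,"y":2.6,"z":0,"yaw":0,"gripper":-1},{"x":0.8,"y":2.6,"z":0,"yaw":0,"gripper":-1},{"x":0.8,"y":2.6,"z":0,"yaw":0,"gripper":-1},{"x":0.8,"y":2.6,"z":0,"yaw":0,"gripper":-1},{"x":1.6,"y":2.2,"z":0,"yaw":0,"gripper":-1},{"x":0.8,"y":1,"z":0,"yaw":0,"gripper":-1},{"x":0,"y":0,"z":0,"yaw":0,"gripper":-1}]'
python3 -m inch '[{"x":0,"y":0,"z":0,"yaw":0,"gripper":-1},{"x":0,"y":0,"z":0,"yaw":0,"gripper":-1}]'
python3 go.py 581 -274.7 28 5; python3 -c "
from h import *; grab('wrist','w6')"
```

```text
time_s: 18.17
ee_pos: [471.0, -27.5, 184.3]
ee_rot: [180.0, 0.0, 5.1]
force: [0.1, 0.2, -0.4]
gripper_width: 16.1
time_s: 19.17
ee_pos: [591.0, -285.1, 183.4]
ee_rot: [179.9, -0.0, 5.0]
force: [0.4, 0.3, -1.5]
gripper_width: 15.9
time_s: 19.33
ee_pos: [588.8, -281.8, 184.0]
ee_rot: [-179.9, 0.1, 5.1]
force: [-0.3, -0.4, -0.7]
gripper_width: 15.6
at [ 588.8 -281.8  184. ] yaw 5.1 w 15.6 F [-0.3 -0.4 -0.7] t 19.3 q6 58.3
turn units 0.01; then x -0.72 y -0.77 z 15.60 cm
```

View pics/w6.png

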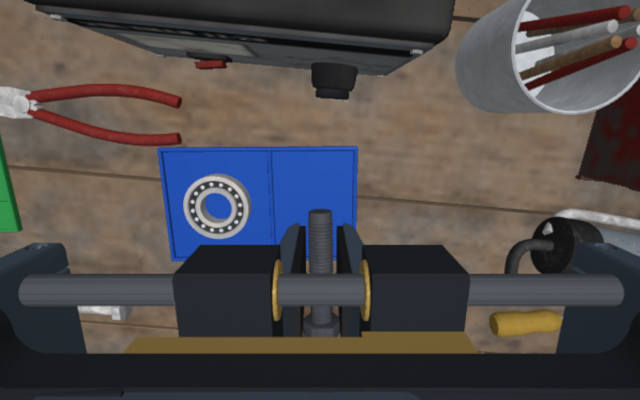

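Bearing sits well inside the large pocket (216,207). The bolt is held level at (320,230) over the small pocket. Lower and release.

```bash
python3 -m inch '[{"x":-0.7,"y":-0.75,"z":2,"yaw":0,"gripper":-1},{"x":0,"y":0,"z":2.5,"yaw":0,"gripper":-1},{"x":0,"y":0,"z":2.5,"yaw":0,"gripper":-1},{"x":0,"y":0,"z":2.5,"yaw":0,"gripper":-1},{"x":0,"y":0,"z":2.5,"yaw":0,"gripper":-1},{"x":0,"y":0,"z":2,"yaw":0,"gripper":-1},{"x":0,"y":0,"z":1,"yaw":0,"gripper":-1},{"x":0,"y":0,"z":0.3,"yaw":0,"gripper":-1},{"x":0,"y":0,"z":0.25,"yaw":0,"gripper":-1},{"x":0,"y":0,"z":0,"yaw":0,"gripper":-1},{"x":0,"y":0,"z":0,"yaw":0,"gripper":-1}]'
python3 go.py 581 -274.7 28 5
python3 -m inch '[{"x":0,"y":0,"z":0,"yaw":0,"gripper":-0.3},{"x":0,"y":0,"z":0,"yaw":0,"gripper":-0.3},{"x":0,"y":0,"z":0,"yaw":0,"gripper":-0.3},{"x":0,"y":0,"z":0,"yaw":0,"gripper":-0.3},{"x":0,"y":0,"z":-1,"yaw":0,"gripper":-0.3},{"x":0,"y":0,"z":-2,"yaw":0,"gripper":-0.3},{"x":0,"y":0,"z":-3,"yaw":0,"gripper":1},{"x":0,"y":0,"z":-3,"yaw":0,"gripper":1},{"x":0,"y":0,"z":-3,"yaw":0,"gripper":1},{"x":-1,"y":0,"z":-2,"yaw":0,"gripper":1},{"x":-2,"y":-1,"z":-2,"yaw":0,"gripper":1},{"x":-2,"y":-1,"z":0,"yaw":0,"gripper":1}]'
python3 go.py 445 -44 180 95
```

```text
time_s: 20.3
ee_pos: [582.8, -276.0, 30.4]
ee_rot: [179.9, -0.1, 5.0]
force: [-0.1, 0.6, -1.3]
gripper_width: 15.7
at [ 582.8 -276.    30.4] yaw 5.0 w 15.7 F [-0.1  0.6 -1.3] t 20.3 q6 58.6
turn units 0.00; then x -0.17 y -0.14 z 0.24 cm
time_s: 21.3
ee_pos: [532.4, -261.3, 194.3]
ee_rot: [179.7, -0.5, 5.0]
force: [0.8, 0.3, -0.1]
gripper_width: 69.1
at [ 532.4 -261.3  194.3] yaw 5.0 w 69.1 F [ 0.8  0.3 -0.1] t 21.3 q6 57.8
turn units -18.00; then x 22.41 y -6.81 z 1.43 cm
```

```bash
python3 -m inch '[{"x":0,"y":0,"z":0,"yaw":-1,"gripper":1},{"x":0,"y":0,"z":0,"yaw":-1,"gripper":1},{"x":0,"y":0,"z":0,"yaw":-1,"gripper":1},{"x":0,"y":0,"z":0,"yaw":-1,"gripper":1},{"x":0,"y":0,"z":0,"yaw":-1,"gripper":1},{"x":0,"y":0,"z":0,"yaw":-1,"gripper":1},{"x":0,"y":0,"z":0,"yaw":-1,"gripper":1},{"x":0,"y":0,"z":0,"yaw":-1,"gripper":1},{"x":0,"y":0,"z":0,"yaw":-1,"gripper":1},{"x":0,"y":0,"z":0,"yaw":-1,"gripper":1},{"x":0,"y":0,"z":0,"yaw":-1,"gripper":1},{"x":0,"y":0,"z":0,"yaw":-1,"gripper":1}]'
python3 -m inch '[{"x":0,"y":0,"z":0,"yaw":-1,"gripper":1},{"x":0,"y":0,"z":0,"yaw":-1,"gripper":1},{"x":0,"y":0,"z":0,"yaw":-1,"gripper":1},{"x":0,"y":0,"z":0,"yaw":-1,"gripper":1},{"x":0,"y":0,"z":0,"yaw":-1,"gripper":1},{"x":0,"y":0,"z":0,"yaw":-1,"gripper":1},{"x":2,"y":-1,"z":0,"yaw":0,"gripper":1},{"x":2.5,"y":-1,"z":0,"yaw":0,"gripper":1},{"x":2.5,"y":-1,"z":0,"yaw":0,"gripper":1},{"x":2.5,"y":-1,"z":0,"yaw":0,"gripper":1},{"x":2.5,"y":-1,"z":0,"yaw":0,"gripper":1},{"x":2.5,"y":-1,"z":0,"yaw":0,"gripper":1}]'
python3 -m inch '[{"x":2.5,"y":-0.5,"z":0.5,"yaw":0,"gripper":1},{"x":1,"y":0,"z":1,"yaw":0,"gripper":1},{"x":0,"y":0,"z":0,"yaw":0,"gripper":1},{"x":0,"y":0,"z":0,"yaw":0,"gripper":1},{"x":0,"y":0,"z":0,"yaw":0,"gripper":1}]'
python3 go.py 444.3 -38 25 95
python3 - <<'E'
from meas import *
f=grab('wrist','w7')
for p in([444.3,-1.7,8],[444.3,-86,8]): print(proj(f,p))
m=bright(f,(250,60,400,245),9,140); print(*m)
E
```

```text
time_s: 22.3
ee_pos: [530.4, -260.1, 189.9]
ee_rot: [179.9, 0.0, 65.3]
force: [0.2, -0.6, 0.0]
gripper_width: 91.1
time_s: 23.3
ee_pos: [457.3, -119.9, 189.8]
ee_rot: [179.9, 0.0, 95.0]
force: [0.6, 0.4, 0.3]
gripper_width: 91.6
time_s: 23.72
ee_pos: [450.7, -87.1, 174.8]
ee_rot: [179.9, 0.1, 95.0]
force: [-0.3, -0.1, -0.3]
gripper_width: 91.5
at [450.7 -87.1 174.8] yaw 95.0 w 91.5 F [-0.3 -0.1 -0.3] t 23.7 q6 -17.3
turn units 0.00; then x 4.95 y -0.21 z 14.98 cm
[[321.11394895  97.97918895]]
[[313.35745801 190.95531725]]
rect c [444.4 -47.5] size [18.9 86.1] ang 5.0 circ [442.9 -47.6] 43.6
```

```bash
python3 -m inch '[{"x":2.4,"y":-0.2,"z":1.5,"yaw":0,"gripper":1},{"x":2.45,"y":0,"z":2.5,"yaw":0,"gripper":1},{"x":0,"y":0,"z":2.5,"yaw":0,"gripper":1},{"x":0,"y":0,"z":2.5,"yaw":0,"gripper":1},{"x":0,"y":0,"z":2.5,"yaw":0,"gripper":1},{"x":0,"y":0,"z":2,"yaw":0,"gripper":1},{"x":0,"y":0,"z":1.2,"yaw":0,"gripper":1},{"x":0,"y":0,"z":0.3,"yaw":0,"gripper":1},{"x":0,"y":0,"z":0,"yaw":0,"gripper":-1},{"x":0,"y":0,"z":0,"yaw":0,"gripper":-1},{"x":0,"y":0,"z":0,"yaw":0,"gripper":-1},{"x":0,"y":0,"z":0,"yaw":0,"gripper":-1}]' 30
python3 -m inch '[{"x":0,"y":0,"z":0,"yaw":0,"gripper":-1},{"x":0,"y":0,"z":0,"yaw":0,"gripper":-1},{"x":0,"y":0,"z":0,"yaw":0,"gripper":-1},{"x":0,"y":0,"z":0,"yaw":0,"gripper":-1},{"x":0,"y":0,"z":0,"yaw":0,"gripper":-1},{"x":0,"y":0,"z":0,"yaw":0,"gripper":-1},{"x":0,"y":0,"z":0,"yaw":0,"gripper":-1},{"x":0,"y":0,"z":0,"yaw":0,"gripper":-1},{"x":0,"y":0,"z":0,"yaw":0,"gripper":-1},{"x":0,"y":0,"z":0,"yaw":0,"gripper":-1}]'
python3 go.py 574 119.6 160 5
```

```text
time_s: 24.77
ee_pos: [444.6, -38.6, 24.7]
ee_rot: [179.9, 0.0, 95.0]
force: [0.2, -0.7, 0.2]
gripper_width: 67.7
time_s: 25.6
ee_pos: [443.5, -38.3, 23.9]
ee_rot: [-180.0, 0.0, 95.0]
force: [-1.2, 1.1, 0.6]
gripper_width: 19.2
at [443.5 -38.3  23.9] yaw 95.0 w 19.2 F [-1.2  1.1  0.6] t 25.6 q6 -11.4
turn units 18.00; then x 14.37 y -14.60 z -13.61 cm
```

```bash
python3 -m inch '[{"x":0,"y":0,"z":-1,"yaw":0,"gripper":-1},{"x":0,"y":0,"z":-2,"yaw":0,"gripper":-1},{"x":0,"y":0,"z":-2.5,"yaw":0,"gripper":-1},{"x":0,"y":0,"z":-2.5,"yaw":0,"gripper":-1},{"x":0,"y":0,"z":-2.6,"yaw":0.5,"gripper":-1},{"x":0,"y":0,"z":-2,"yaw":1,"gripper":-1},{"x":0,"y":0,"z":-1,"yaw":1,"gripper":-1},{"x":0,"y":0,"z":0,"yaw":1,"gripper":-1},{"x":0,"y":0,"z":0,"yaw":1,"gripper":-1},{"x":0,"y":0,"z":0,"yaw":1,"gripper":-1},{"x":0,"y":0,"z":0,"yaw":1,"gripper":-1},{"x":0,"y":0,"z":0,"yaw":1,"gripper":-1}]'
python3 -m inch '[{"x":0,"y":0,"z":0,"yaw":1,"gripper":-1},{"x":0,"y":0,"z":0,"yaw":1,"gripper":-1},{"x":0,"y":0,"z":0,"yaw":1,"gripper":-1},{"x":0,"y":0,"z":0,"yaw":1,"gripper":-1},{"x":0,"y":0,"z":0,"yaw":1,"gripper":-1},{"x":0,"y":0,"z":0,"yaw":1,"gripper":-1},{"x":0,"y":0,"z":0,"yaw":1,"gripper":-1},{"x":0,"y":0,"z":0,"yaw":1,"gripper":-1},{"x":0,"y":0,"z":0,"yaw":1,"gripper":-1},{"x":0,"y":0,"z":0,"yaw":1,"gripper":-1},{"x":0,"y":0,"z":0,"yaw":0.5,"gripper":-1},{"x":1,"y":-1,"z":0,"yaw":0,"gripper":-1}]'
python3 -m inch '[{"x":2,"y":-2,"z":0,"yaw":0,"gripper":-1},{"x":2,"y":-2,"z":0,"yaw":0,"gripper":-1},{"x":2,"y":-2,"z":0,"yaw":0,"gripper":-1},{"x":2,"y":-2,"z":0,"yaw":0,"gripper":-1},{"x":2,"y":-2,"z":0,"yaw":0,"gripper":-1},{"x":2,"y":-2,"z":0,"yaw":0,"gripper":-1},{"x":1.4,"y":-1.6,"z":0,"yaw":0,"gripper":-1},{"x":0,"y":0,"z":0,"yaw":0,"gripper":-1},{"x":0,"y":0,"z":0,"yaw":0,"gripper":-1},{"x":0,"y":0,"z":0,"yaw":0,"gripper":-1}]'
python3 go.py 574 119.6 28 5
python3 - <<'E'
from meas import *
f=grab('wrist','w8')
h=cv2.cvtColor(f['pixels'],cv2.COLOR_RGB2HSV); m=cv2.inRange(h,(50,100,50),(80,255,255))
m[240:]=0
print(*rect(f,m,(0,0),6)); print(proj(f,[[567.15,119,3]]))
E
```

```text
time_s: 26.6
ee_pos: [443.6, -38.3, 159.7]
ee_rot: [-180.0, 0.0, 57.3]
force: [0.1, 0.1, -0.6]
gripper_width: 18.9
time_s: 27.6
ee_pos: [451.4, -28.3, 159.5]
ee_rot: [180.0, 0.1, 4.8]
force: [0.5, -0.1, -0.3]
gripper_width: 18.8
time_s: 28.43
ee_pos: [573.7, 119.3, 159.3]
ee_rot: [180.0, 0.1, 5.0]
force: [-0.3, -0.2, -1.1]
gripper_width: 18.8
at [573.7 119.3 159.3] yaw 5.0 w 18.8 F [-0.3 -0.2 -1.1] t 28.4 q6 95.6
turn units 0.00; then x 0.03 y -0.03 z 13.13 cm
rect c [579.8 119.1] size [ 94.3 190.3] ang 5.0 circ [579.4 118.8] 105.4
[[320.27248112 202.71420764]]
```

View pics/w8.png

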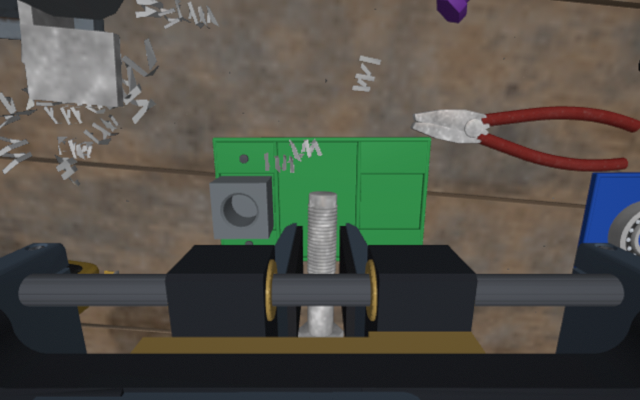

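The bolt is held in line over the green tray's middle pocket. The block's bore is at (240,208) and the nut pocket at (390,200). Pliers undisturbed. The full-width tray measurement puts its centre near y=118, so I shift 3 mm and lower.

```bash
python3 -m inch '[{"x":0.1,"y":-0.35,"z":1.5,"yaw":0,"gripper":-1},{"x":0,"y":0,"z":2.5,"yaw":0,"gripper":-1},{"x":0,"y":0,"z":2.5,"yaw":0,"gripper":-1},{"x":0,"y":0,"z":2.5,"yaw":0,"gripper":-1},{"x":0,"y":0,"z":2.0,"yaw":0,"gripper":-1},{"x":0,"y":0,"z":1.2,"yaw":0,"gripper":-1},{"x":0,"y":0,"z":0.7,"yaw":0,"gripper":-1},{"x":0,"y":0,"z":0.25,"yaw":0,"gripper":-1},{"x":0,"y":0,"z":0.05,"yaw":0,"gripper":-1},{"x":0,"y":0,"z":0,"yaw":0,"gripper":-1},{"x":0,"y":0,"z":0,"yaw":0,"gripper":-1},{"x":0,"y":0,"z":0,"yaw":0,"gripper":-1}]'
python3 -m inch '[{"x":0,"y":0,"z":0,"yaw":0,"gripper":-0.35},{"x":0,"y":0,"z":0,"yaw":0,"gripper":-0.35},{"x":0,"y":0,"z":0,"yaw":0,"gripper":-0.35},{"x":0,"y":0,"z":0,"yaw":0,"gripper":-0.35},{"x":0,"y":0,"z":-1,"yaw":0,"gripper":-0.35},{"x":0,"y":0,"z":-2,"yaw":0,"gripper":-0.35},{"x":0,"y":0,"z":-3,"yaw":0,"gripper":1},{"x":-1,"y":0,"z":-3,"yaw":0,"gripper":1},{"x":-2,"y":0,"z":-3,"yaw":0,"gripper":1},{"x":-2.5,"y":0,"z":-1,"yaw":0,"gripper":1},{"x":-2.5,"y":0,"z":0,"yaw":0,"gripper":1},{"x":-2.5,"y":0,"z":0,"yaw":0,"gripper":1}]'
python3 -m inch '[{"x":-2.5,"y":0,"z":0,"yaw":0,"gripper":1},{"x":-2,"y":0,"z":0,"yaw":0,"gripper":1},{"x":-1,"y":0,"z":0,"yaw":0,"gripper":1},{"x":0,"y":0,"z":0,"yaw":0,"gripper":1},{"x":0,"y":0,"z":0,"yaw":0,"gripper":1}]'
python3 go.py 416.8 105 27 5
python3 - <<'E'
from meas import *
f=grab('wrist','w9')
p=proj(f,[[416.8,105,13]])[0].astype(int);print(p)
c=cv2.resize(f['pixels'][0:260,160:480],None,fx=2.4,fy=2.3); cv2.imwrite('pics/c9.png',c[:,:,::-1])
print('nut',*bright(f,(p[0]-40,p[1]-30,p[0]+40,p[1]+30),13,140))
E
```

```text
time_s: 29.48
ee_pos: [575.8, 123.3, 28.9]
ee_rot: [-180.0, -0.1, 5.0]
force: [-0.3, 0.4, -0.5]
gripper_width: 19.0
time_s: 30.48
ee_pos: [470.2, 114.1, 159.8]
ee_rot: [-180.0, -0.2, 5.0]
force: [-0.5, 0.4, 0.2]
gripper_width: 66.9
time_s: 30.9
ee_pos: [416.7, 109.5, 158.7]
ee_rot: [-180.0, -0.1, 5.0]
force: [0.6, 0.7, 0.2]
gripper_width: 91.2
at [416.7 109.5 158.7] yaw 5.0 w 91.2 F [0.6 0.7 0.2] t 30.9 q6 98.2
turn units 0.00; then x -0.03 y 0.45 z 13.17 cm
[325 199]
nut rect c [416.8 105.7] size [24.7 23.1] ang 5.7 circ [416.6 105.3] 12.7
```

View pics/c9.png

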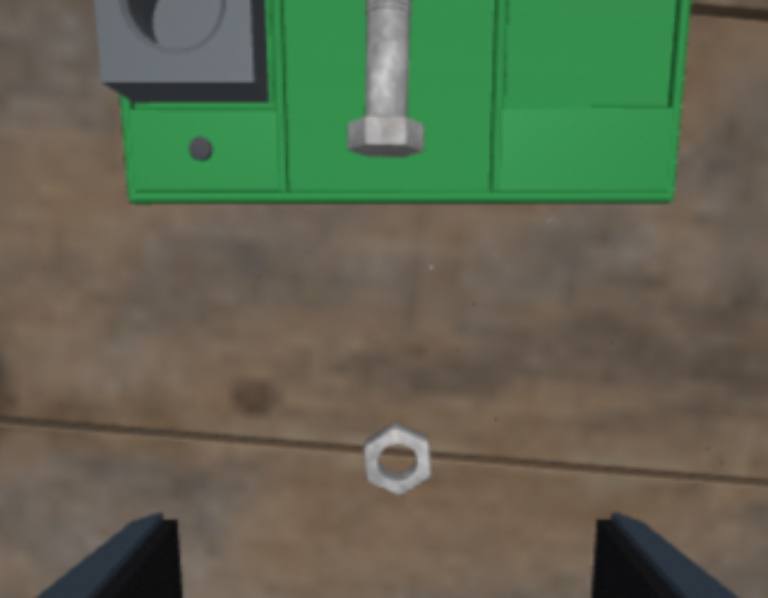

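The bright bolt lies lengthwise in the middle pocket, head at (385,135). The nut at (397,460) has its flats facing left and right, so the current yaw suits it.

```bash
python3 -m inch '[{"x":0,"y":0.4,"z":2,"yaw":0,"gripper":0.3},{"x":0,"y":0,"z":2.5,"yaw":0,"gripper":0},{"x":0,"y":0,"z":2.5,"yaw":0,"gripper":0},{"x":0,"y":0,"z":2.5,"yaw":0,"gripper":0},{"x":0,"y":0,"z":2.0,"yaw":0,"gripper":0},{"x":0,"y":0,"z":1.2,"yaw":0,"gripper":0},{"x":0,"y":0,"z":0.45,"yaw":0,"gripper":0},{"x":0,"y":0,"z":0,"yaw":0,"gripper":0},{"x":0,"y":0,"z":0,"yaw":0,"gripper":0},{"x":0,"y":0,"z":0,"yaw":0,"gripper":-1},{"x":0,"y":0,"z":0,"yaw":0,"gripper":-1},{"x":0,"y":0,"z":0,"yaw":0,"gripper":-1}]' 20
python3 -m inch '[{"x":0,"y":0,"z":0,"yaw":0,"gripper":-1},{"x":0,"y":0,"z":0,"yaw":0,"gripper":-1},{"x":0,"y":0,"z":0,"yaw":0,"gripper":-1},{"x":0,"y":0,"z":0,"yaw":0,"gripper":-1},{"x":0,"y":0,"z":-1,"yaw":0,"gripper":-1},{"x":0,"y":0,"z":-2,"yaw":0,"gripper":-1},{"x":0,"y":0,"z":-2,"yaw":0,"gripper":-1},{"x":0,"y":0,"z":-2,"yaw":0,"gripper":-1},{"x":0,"y":0,"z":0,"yaw":0,"gripper":-1},{"x":0,"y":0,"z":0,"yaw":0,"gripper":-1}]'
python3 go.py 574 55.2 97 5
```

```text
time_s: 31.95
ee_pos: [416.8, 105.4, 27.2]
ee_rot: [-180.0, -0.1, 5.0]
force: [0.3, -0.2, -0.2]
gripper_width: 28.4
time_s: 32.78
ee_pos: [416.5, 105.4, 97.0]
ee_rot: [-180.0, -0.1, 5.0]
force: [0.3, -0.4, -1.1]
gripper_width: 23.3
at [416.5 105.4  97. ] yaw 5.0 w 23.3 F [ 0.3 -0.4 -1.1] t 32.8 q6 97.7
turn units 0.00; then x 15.25 y 6.37 z -0.00 cm
```

```bash
python3 -m inch '[{"x":1.2,"y":0.5,"z":0,"yaw":0,"gripper":-1},{"x":2.4,"y":1,"z":0,"yaw":0,"gripper":-1},{"x":2.4,"y":1,"z":0,"yaw":0,"gripper":-1},{"x":2.4,"y":1,"z":0,"yaw":0,"gripper":-1},{"x":2.4,"y":1,"z":0,"yaw":0,"gripper":-1},{"x":2.4,"y":1,"z":0,"yaw":0,"gripper":-1},{"x":2,"y":0.85,"z":0,"yaw":0,"gripper":-1},{"x":0,"y":0,"z":0,"yaw":0,"gripper":-1},{"x":0,"y":0,"z":0,"yaw":0,"gripper":-1},{"x":0,"y":0,"z":0,"yaw":0,"gripper":-1}]'
python3 go.py 574 55.2 30.5 5
python3 - <<'E'
from meas import *
f=grab('wrist','w10')
h=cv2.cvtColor(f['pixels'],cv2.COLOR_RGB2HSV); m=cv2.inRange(h,(50,100,50),(80,255,255)); m[230:]=0
print(*rect(f,m,(0,0),6)); print(proj(f,[[574,55.2,3]]))
cv2.imwrite('pics/c10.png',cv2.resize(f['pixels'][100:330,60:480],None,fx=1.8,fy=1.8)[:,:,::-1])
E
```

```text
time_s: 33.62
ee_pos: [572.0, 55.0, 94.8]
ee_rot: [-180.0, 0.2, 5.0]
force: [-0.3, -0.2, -0.1]
gripper_width: 23.9
at [572.   55.   94.8] yaw 5.0 w 23.9 F [-0.3 -0.2 -0.1] t 33.6 q6 89.4
turn units -0.00; then x 0.20 y 0.00 z 6.43 cm
rect c [592.2 120.5] size [ 69.8 190.6] ang 5.0 circ [591.9 120.1] 100.7
[[320.75970576 213.34196749]]
```

View pics/c10.png

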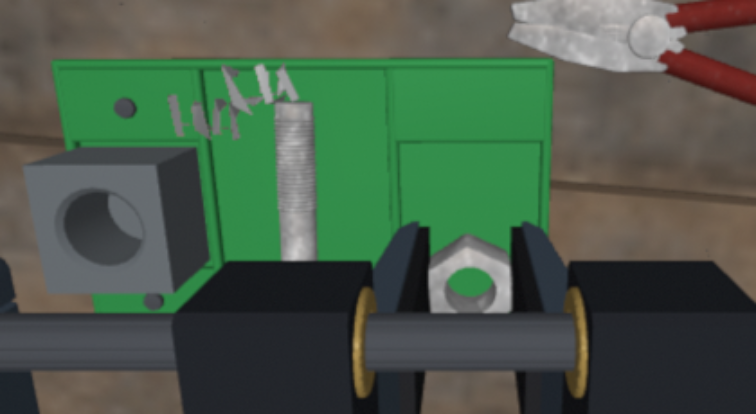

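The nut is over the pocket (centre projects to crop (469,204)). Lower.

```bash
python3 -m inch '[{"x":0.1,"y":0,"z":1.5,"yaw":0,"gripper":-1},{"x":0,"y":0,"z":2,"yaw":0,"gripper":-1},{"x":0,"y":0,"z":1.5,"yaw":0,"gripper":-1},{"x":0,"y":0,"z":0.9,"yaw":0,"gripper":-1},{"x":0,"y":0,"z":0.4,"yaw":0,"gripper":-1},{"x":0,"y":0,"z":0.15,"yaw":0,"gripper":-1},{"x":0,"y":0,"z":0,"yaw":0,"gripper":-1},{"x":0,"y":0,"z":0,"yaw":0,"gripper":-1},{"x":0,"y":0,"z":0,"yaw":0,"gripper":-1}]'
python3 go.py 574 55.2 30 5
```

```text
time_s: 34.42
ee_pos: [574.7, 55.5, 32.8]
ee_rot: [180.0, -0.1, 5.0]
force: [-0.4, 0.3, -0.2]
gripper_width: 23.0
at [574.7  55.5  32.8] yaw 5.0 w 23.0 F [-0.4  0.3 -0.2] t 34.4 q6 89.4
turn units 0.00; then x -0.07 y 0.02 z 0.28 cm
```

```bash
python3 -m inch '[{"x":0,"y":0,"z":0.25,"yaw":0,"gripper":-1},{"x":0,"y":0,"z":0,"yaw":0,"gripper":-1},{"x":0,"y":0,"z":0,"yaw":0,"gripper":-0.3},{"x":0,"y":0,"z":0,"yaw":0,"gripper":-0.3},{"x":0,"y":0,"z":0,"yaw":0,"gripper":-0.3},{"x":0,"y":0,"z":0,"yaw":0,"gripper":-0.3},{"x":0,"y":0,"z":-1,"yaw":0,"gripper":-0.3},{"x":0,"y":0,"z":-2,"yaw":0,"gripper":-0.3},{"x":0,"y":0,"z":-4,"yaw":0,"gripper":1},{"x":0,"y":0,"z":-4,"yaw":0,"gripper":1},{"x":0,"y":0,"z":-4,"yaw":0,"gripper":1},{"x":-1,"y":1,"z":-4,"yaw":0,"gripper":1}]'
python3 -m inch '[{"x":-1.65,"y":2.2,"z":-1,"yaw":0,"gripper":1},{"x":-1.65,"y":2.3,"z":0,"yaw":0,"gripper":1},{"x":-1.65,"y":2.3,"z":0,"yaw":0,"gripper":1},{"x":-1.65,"y":2.3,"z":0,"yaw":0,"gripper":1},{"x":-1.65,"y":2.3,"z":0,"yaw":0,"gripper":1},{"x":-1.65,"y":2.3,"z":0,"yaw":0,"gripper":1},{"x":-1.65,"y":2.3,"z":0,"yaw":0,"gripper":1},{"x":-1.65,"y":2.3,"z":0,"yaw":0,"gripper":1},{"x":-1.65,"y":2.3,"z":0,"yaw":0,"gripper":1},{"x":-1.65,"y":2.3,"z":0,"yaw":0,"gripper":1},{"x":-1.65,"y":2.3,"z":0,"yaw":0,"gripper":1},{"x":-1.65,"y":2.3,"z":0,"yaw":0,"gripper":1}]'
python3 -m inch '[{"x":-1.65,"y":2.3,"z":0,"yaw":0,"gripper":1},{"x":-1.65,"y":2.3,"z":0,"yaw":0,"gripper":1},{"x":-1.4,"y":2.3,"z":0,"yaw":0,"gripper":1},{"x":0,"y":1,"z":0,"yaw":0,"gripper":1},{"x":0,"y":0,"z":0,"yaw":0,"gripper":1},{"x":0,"y":0,"z":0,"yaw":0,"gripper":1},{"x":0,"y":0,"z":0,"yaw":0,"gripper":1}]'
python3 go.py 390 -342 64 5;python3 - <<'E'
from meas import *
f=grab('wrist','w11'); cv2.imwrite('pics/c11.png',f['pixels'][0:260,:,::-1])
E
```

```text
time_s: 35.42
ee_pos: [566.0, 45.8, 221.5]
ee_rot: [-180.0, -0.1, 5.1]
force: [1.3, -0.3, -0.1]
gripper_width: 56.1
time_s: 36.42
ee_pos: [390.9, -247.4, 229.5]
ee_rot: [180.0, -0.0, 5.0]
force: [0.5, 0.2, 0.2]
gripper_width: 91.1
time_s: 37.0
ee_pos: [352.4, -328.2, 228.8]
ee_rot: [-180.0, -0.0, 5.1]
force: [-0.7, 1.1, -0.1]
gripper_width: 91.2
at [ 352.4 -328.2  228.8] yaw 5.1 w 91.2 F [-0.7  1.1 -0.1] t 37.0 q6 40.6
turn units 0.01; then x 3.62 y 1.70 z 16.48 cm
```

View pics/c11.png

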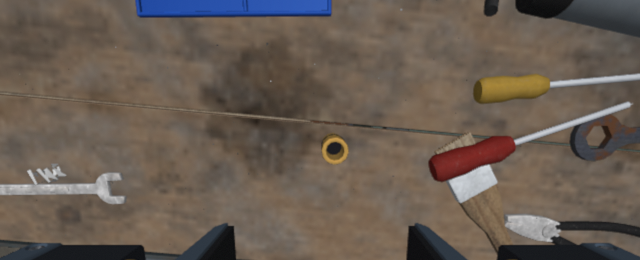

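Tube stands upright, its top at (335,150). The nearest clutter, the red handle at (430,165), is clear of the fingers.

Run:
```python
from meas import *
from go import go
f=load('w11'); h=cv2.cvtColor(f['pixels'],cv2.COLOR_RGB2HSV)[125:180,305:365]
m=cv2.inRange(h,(12,90,60),(35,255,255)); ys,xs=np.where(m); print(xs.min()+305,xs.max()+305,ys.min()+125,ys.max()+125)
n,_,st,_=cv2.connectedComponentsWithStats(m); print(st[1:])
print(*rect(f,m,(305,125),75))
go(387,-341,64,5)
```

```text
321 348 132 164
[[ 16   7  28  33 566]]
rect c [ 396.4 -335.3] size [27.3 24. ] ang 50.1 circ [ 397.1 -335.9] 14.1
at [ 352.4 -328.1  228.8] yaw 5.1 w 90.9 F [ 0.2 -1.2  0.4] t 37.0 q6 40.6
turn units 0.02; then x 3.33 y 1.59 z 16.48 cm
```

```bash
python3 -m inch '[{"x":2,"y":0.5,"z":0,"yaw":0,"gripper":1},{"x":2.12,"y":0.6,"z":1,"yaw":0,"gripper":1},{"x":0,"y":0,"z":2.5,"yaw":0,"gripper":1},{"x":0,"y":0,"z":2.5,"yaw":0,"gripper":1},{"x":0,"y":0,"z":2.5,"yaw":0,"gripper":1},{"x":0,"y":0,"z":1.5,"yaw":0,"gripper":1},{"x":0,"y":0,"z":0,"yaw":0,"gripper":1},{"x":0,"y":0,"z":0,"yaw":0,"gripper":1},{"x":0,"y":0,"z":0,"yaw":0,"gripper":1}]'
python3 - <<'E'
from meas import *
from go import go
go(394.5,-335.5,64,5)
f=grab('wrist','w12'); 
u,v=proj(f,[394.5,-335.5,75])[0].astype(int); print(u,v)
h=cv2.cvtColor(f['pixels'],cv2.COLOR_RGB2HSV)[v-45:v+45,u-50:u+50]
m=cv2.inRange(h,(12,90,60),(35,255,255)); ys,xs=np.where(m); print(xs.min()+u-50,xs.max()+u-50,ys.min()+v-45,ys.max()+v-45)
# dark hole in top: ellipse of the bore's rim
k=cv2.morphologyEx(m,cv2.MORPH_OPEN,np.ones((3,3)))
cs,hi=cv2.findContours(k,cv2.RETR_CCOMP,1)
for c,q in zip(cs,hi[0]):
    if q[3]>=0 and cv2.contourArea(c)>60:
        (cx,cy),_,_=e=cv2.fitEllipse(c); print('hole',e[1],cx+u-50,cy+v-45,onz(f,cx+u-50,cy+v-45,75))
E
```

```text
time_s: 37.8
ee_pos: [395.0, -336.6, 129.9]
ee_rot: [179.9, -0.1, 5.1]
force: [0.4, 0.3, -0.5]
gripper_width: 90.8
at [ 395.  -336.6  129.9] yaw 5.1 w 90.8 F [ 0.4  0.3 -0.5] t 37.8 q6 43.2
turn units 0.01; then x -0.04 y -0.11 z 6.59 cm
318 234
302 339 190 251
```

Run:
```python
from h import *
f=load('w12'); print(onz(f,320.5,251.5,75), onz(f,301.5,235,75),onz(f,339.5,235,75))
```

```text
[ 382.76615847 -337.57469988   75.        ] [ 392.88019301 -324.6157347    75.        ] [ 394.97050997 -348.57362397   75.        ]
```

```bash
python3 -m inch '[{"x":0,"y":0,"z":1.5,"yaw":0,"gripper":1},{"x":0,"y":0,"z":2,"yaw":0,"gripper":1},{"x":0,"y":0,"z":2,"yaw":0,"gripper":1},{"x":0,"y":0,"z":1,"yaw":0,"gripper":0.5},{"x":0,"y":0,"z":0,"yaw":0,"gripper":0},{"x":0,"y":0,"z":0,"yaw":0,"gripper":-0.3},{"x":0,"y":0,"z":0,"yaw":0,"gripper":-1},{"x":0,"y":0,"z":0,"yaw":0,"gripper":-1},{"x":0,"y":0,"z":0,"yaw":0,"gripper":-1},{"x":0,"y":0,"z":0,"yaw":0,"gripper":-1},{"x":0,"y":0,"z":0,"yaw":0,"gripper":-1},{"x":0,"y":0,"z":0,"yaw":0,"gripper":-1}]' 25
python3 -m inch '[{"x":0,"y":0,"z":0,"yaw":0,"gripper":-1},{"x":0,"y":0,"z":0,"yaw":0,"gripper":-1},{"x":0,"y":0,"z":0,"yaw":0,"gripper":-1},{"x":0,"y":0,"z":0,"yaw":0,"gripper":-1},{"x":0,"y":0,"z":0,"yaw":0,"gripper":-1}]'
python3 go.py 562.6 186 160 5
```

```text
time_s: 38.85
ee_pos: [394.1, -336.7, 64.0]
ee_rot: [180.0, -0.0, 5.0]
force: [0.6, 0.7, 0.2]
gripper_width: 33.8
time_s: 39.27
ee_pos: [394.0, -336.7, 63.8]
ee_rot: [180.0, -0.0, 5.0]
force: [0.6, 0.1, 2.2]
gripper_width: 22.8
at [ 394.  -336.7   63.8] yaw 5.0 w 22.8 F [0.6 0.1 2.2] t 39.3 q6 43.2
turn units 0.00; then x 21.35 y -50.60 z -9.62 cm
```

```bash
python3 -m inch '[{"x":0,"y":0,"z":-1,"yaw":0,"gripper":-1},{"x":0,"y":0,"z":-2.5,"yaw":0,"gripper":-1},{"x":0,"y":0,"z":-3,"yaw":0,"gripper":-1},{"x":0,"y":0,"z":-3,"yaw":0,"gripper":-1},{"x":0.5,"y":-1.4,"z":-3,"yaw":0,"gripper":-1},{"x":0.8,"y":-2.4,"z":0,"yaw":0,"gripper":-1},{"x":0.8,"y":-2.4,"z":0,"yaw":0,"gripper":-1},{"x":0.8,"y":-2.4,"z":0,"yaw":0,"gripper":-1},{"x":0.8,"y":-2.4,"z":0,"yaw":0,"gripper":-1},{"x":0.8,"y":-2.4,"z":0,"yaw":0,"gripper":-1},{"x":0.8,"y":-2.4,"z":0,"yaw":0,"gripper":-1},{"x":0.8,"y":-2.4,"z":0,"yaw":0,"gripper":-1}]'
python3 -m inch '[{"x":0.8,"y":-2.4,"z":0,"yaw":0,"gripper":-1},{"x":0.8,"y":-2.4,"z":0,"yaw":0,"gripper":-1},{"x":0.8,"y":-2.4,"z":0,"yaw":0,"gripper":-1},{"x":0.8,"y":-2.4,"z":0,"yaw":0,"gripper":-1},{"x":0.8,"y":-2.4,"z":0,"yaw":0,"gripper":-1},{"x":0.8,"y":-2.4,"z":0,"yaw":0,"gripper":-1},{"x":0.8,"y":-2.4,"z":0,"yaw":0,"gripper":-1},{"x":0.8,"y":-2.4,"z":0,"yaw":0,"gripper":-1},{"x":0.8,"y":-2.4,"z":0,"yaw":0,"gripper":-1},{"x":0.8,"y":-2.4,"z":0,"yaw":0,"gripper":-1},{"x":0.8,"y":-2.4,"z":0,"yaw":0,"gripper":-1},{"x":0.8,"y":-2.4,"z":0,"yaw":0,"gripper":-1}]'
python3 -m inch '[{"x":0.8,"y":-1.5,"z":0,"yaw":0,"gripper":-1},{"x":0,"y":-0.8,"z":0,"yaw":0,"gripper":-1},{"x":0,"y":0,"z":0,"yaw":0,"gripper":-1},{"x":0,"y":0,"z":0,"yaw":0,"gripper":-1},{"x":0,"y":0,"z":0,"yaw":0,"gripper":-1}]'
python3 go.py 562.6 186 120 5
python3 - <<'E'
from meas import *
f=grab('wrist','w13'); 
u,v=proj(f,[562.6,186,36])[0].astype(int); print(u,v)
cv2.imwrite('pics/c13.png',cv2.resize(f['pixels'][50:330,160:480],None,fx=2.1,fy=2.1)[:,:,::-1])
E
```

```text
time_s: 40.27
ee_pos: [438.8, -148.7, 189.3]
ee_rot: [180.0, -0.0, 5.0]
force: [0.2, -0.2, -0.9]
gripper_width: 23.0
time_s: 41.27
ee_pos: [509.3, 146.5, 189.2]
ee_rot: [180.0, -0.0, 5.0]
force: [0.4, -0.1, -1.4]
gripper_width: 22.7
time_s: 41.68
ee_pos: [514.9, 167.8, 188.7]
ee_rot: [180.0, 0.0, 5.0]
force: [-0.1, -0.4, -1.1]
gripper_width: 23.1
at [514.9 167.8 188.7] yaw 5.0 w 23.1 F [-0.1 -0.4 -1.1] t 41.7 q6 101.9
turn units -0.01; then x 4.91 y -1.40 z 6.87 cm
304 142
```

View pics/c13.png

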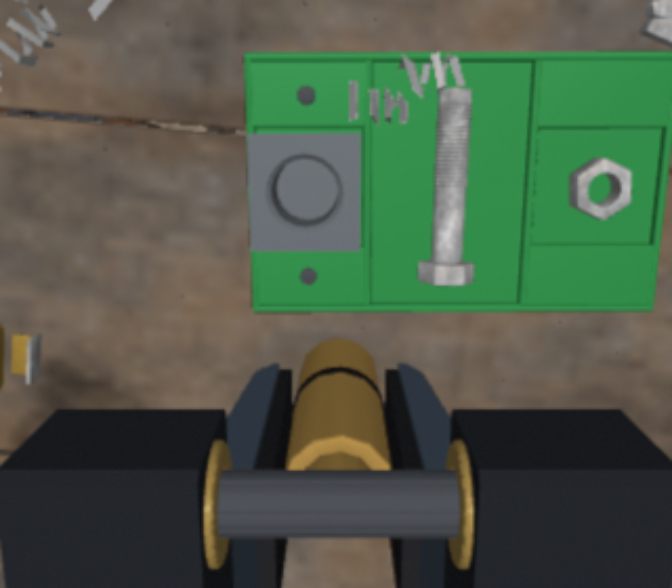

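The bright bolt is lengthwise in its pocket and the nut is flat in its own. The bore is at crop (306,189). The tube is held upright, with its ring end down at (338,345).

Run:
```python
from h import *
f=load('w13'); g=cv2.cvtColor(f['pixels'],cv2.COLOR_RGB2GRAY)
roi=cv2.resize(g[110:172,275:335],None,fx=6,fy=6,interpolation=cv2.INTER_CUBIC)
c=cv2.HoughCircles(cv2.medianBlur(roi,5),cv2.HOUGH_GRADIENT,1.5,100,param1=60,param2=15,minRadius=75,maxRadius=130)
for cx,cy,r in c[0][:3]:
    u,v=275+(cx+.5)/6-.5,110+(cy+.5)/6-.5; p=onz(f,u,v,36); print(u,v,r/6,p,'diam',np.linalg.norm(onz(f,u+r/3,v,36)-p))
# block top from grey mask
h=cv2.cvtColor(f['pixels'],cv2.COLOR_RGB2HSV)[100:180,265:345]
m=cv2.inRange(h,(0,0,90),(180,60,200)); n,l,st,ce=cv2.connectedComponentsWithStats(m); i=1+st[1:,4].argmax(); print(st[i])
x0,y0,w,hh=st[i][:4]; print('block c',onz(f,265+x0+w/2-.5,100+y0+hh/2-.5,36), 'size',onz(f,265+x0,100+y0,36)-onz(f,265+x0+w,100+y0+hh,36))
a=np.radians(5);t=np.array([514.9+.8*np.cos(a),167.8+.8*np.sin(a)]);e=np.array([np.cos(a),np.sin(a)])
print('tube bottom front edge expected',proj(f,[*(t+12*e),125]))
hs=cv2.cvtColor(f['pixels'],cv2.COLOR_RGB2HSV)[195:250,290:350]; m=cv2.inRange(hs,(12,90,40),(35,255,255)); ys,xs=np.where(m); print('seen top row',ys.min()+195)
for y in(20,22,24): r=np.where(m[y])[0]; print(y+195,r.min()+290,r.max()+290)
```

```text
306.20834 138.95833 14.925 [565.37790091 184.61027677  36.        ] diam 25.926847389436137
[   0   12   66   64 3340]
block c [560.84096496 191.87696508  36.        ] size [50.07785347 61.15283773  0.        ]
tube bottom front edge expected [[320.63139853 209.91135017]]
seen top row 211
215 309 332
217 307 334
219 305 336
```

```bash
python3 - <<'E'
from h import *
f=load('w13'); x0,y0=272,108
p=cv2.resize(f['pixels'][y0:y0+66,x0:x0+66],None,fx=8,fy=8,interpolation=cv2.INTER_CUBIC)
W=lambda u,v:onz(f,x0+(u+.5)/8-.5,y0+(v+.5)/8-.5,36)
h=cv2.cvtColor(p,cv2.COLOR_RGB2HSV); m=cv2.inRange(h,(0,0,60),(180,50,220)); m=cv2.morphologyEx(m,cv2.MORPH_OPEN,np.ones((15,15)))
c=max(cv2.findContours(m,0,1)[0],key=cv2.contourArea); r=cv2.minAreaRect(c); print('block',r,W(*r[0]))
g=cv2.GaussianBlur(cv2.cvtColor(p,cv2.COLOR_RGB2GRAY),(0,0),4).astype(float)
cx,cy=r[0]; pts=[]
for a in np.radians(np.arange(0,360,6)):
    q=[g[int(round(cy+s*np.sin(a))),int(round(cx+s*np.cos(a)))] for s in range(90,185)]
    d=np.gradient(q); i=d.argmax()
    if d[i]>0.5: pts.append((cx+(90+i)*np.cos(a),cy+(90+i)*np.sin(a),90+i))
P=np.float32(pts); P=P[abs(P[:,2]-np.median(P[:,2]))<14]; e=cv2.fitEllipse(P[:,:2]); print(len(P),e,W(*e[0]))
E
python3 go.py 563.8 185.3 120 5
```

```text
block ((236.50003051757812, 268.9999694824219), (441.99993896484375, 472.99993896484375), 90.0) [563.09431678 188.87205179  36.        ]
at [515.  167.7 188.8] yaw 4.9 w 23.3 F [ 0.1 -0.7 -0.9] t 41.7 q6 101.9
turn units -0.01; then x 5.02 y -1.33 z 6.88 cmTraceback (most recent call last):
  File "<stdin>", line 13, in <module>
cv2.error: OpenCV(4.12.0) /io/opencv/modules/imgproc/src/shapedescr.cpp:356: error: (-215:Assertion failed) n >= 0 && (depth == CV_32F || depth == CV_32S) in function 'fitEllipseNoDirect'
```

```bash
python3 -m inch '[{"x":1.5,"y":-0.3,"z":0,"yaw":0,"gripper":-1},{"x":2,"y":-0.5,"z":0,"yaw":0,"gripper":-1},{"x":1.43,"y":-0.53,"z":1,"yaw":0,"gripper":-1},{"x":0,"y":0,"z":2.5,"yaw":0,"gripper":-1},{"x":0,"y":0,"z":2.5,"yaw":0,"gripper":-1},{"x":0,"y":0,"z":1.8,"yaw":0,"gripper":-1},{"x":0,"y":0,"z":0,"yaw":0,"gripper":-1},{"x":0,"y":0,"z":0,"yaw":0,"gripper":-1},{"x":0,"y":0,"z":0,"yaw":0,"gripper":-1},{"x":0,"y":0,"z":0,"yaw":0,"gripper":-1}]'
python3 go.py 563 185.2 100 5
python3 - <<'E'
from h import *
for n in('scene','side'):
    f=grab(n,n+'14'); u,v=proj(f,[563,185,45])[0]; print(n,u,v)
E
```

```text
time_s: 42.57
ee_pos: [564.4, 186.4, 112.5]
ee_rot: [-180.0, -0.2, 5.0]
force: [-0.1, -0.6, 0.3]
gripper_width: 23.2
at [564.4 186.4 112.5] yaw 5.0 w 23.2 F [-0.1 -0.6  0.3] t 42.6 q6 102.2
turn units -0.00; then x -0.15 y 0.11 z 1.25 cm
scene 261.5386116639806 235.82582101705415
side 311.624668461801 178.57937859373067
```

```bash
python3 -m inch '[{"x":-0.1,"y":0.08,"z":0.5,"yaw":0,"gripper":-1},{"x":0,"y":0,"z":0.5,"yaw":0,"gripper":-1},{"x":0,"y":0,"z":0.3,"yaw":0,"gripper":-1},{"x":0,"y":0,"z":0.3,"yaw":0,"gripper":-1},{"x":0,"y":0,"z":0.2,"yaw":0,"gripper":-1},{"x":0,"y":0,"z":0,"yaw":0,"gripper":-1},{"x":0,"y":0,"z":0,"yaw":0,"gripper":-1}]'
python3 go.py 563 185.2 70 5
```

```text
time_s: 43.25
ee_pos: [562.3, 185.6, 92.5]
ee_rot: [180.0, 0.0, 5.0]
force: [-1.1, 0.4, -1.4]
gripper_width: 22.8
at [562.3 185.6  92.5] yaw 5.0 w 22.8 F [-1.1  0.4 -1.4] t 43.2 q6 102.1
turn units 0.00; then x 0.06 y 0.04 z 2.25 cm
```

It's 7 mm in with no contact force. Continue down.

```bash
python3 -m inch '[{"x":0,"y":0,"z":0.4,"yaw":0,"gripper":-1},{"x":0,"y":0,"z":0.5,"yaw":0,"gripper":-1},{"x":0,"y":0,"z":0.5,"yaw":0,"gripper":-1},{"x":0,"y":0,"z":0.4,"yaw":0,"gripper":-1},{"x":0,"y":0,"z":0.2,"yaw":0,"gripper":-1},{"x":0,"y":0,"z":0.1,"yaw":0,"gripper":-1},{"x":0,"y":0,"z":0.1,"yaw":0,"gripper":-1},{"x":0,"y":0,"z":0,"yaw":0,"gripper":-1},{"x":0,"y":0,"z":0,"yaw":0,"gripper":-1}]'
python3 go.py 563 185.2 70 5
```

```text
time_s: 44.0
ee_pos: [562.5, 185.6, 70.8]
ee_rot: [180.0, -0.0, 5.0]
force: [0.1, 0.2, -1.4]
gripper_width: 22.7
at [562.5 185.6  70.8] yaw 5.0 w 22.7 F [ 0.1  0.2 -1.4] t 44.0 q6 102.1
turn units 0.00; then x 0.05 y 0.04 z 0.08 cm
```

```bash
python3 -m inch '[{"x":0,"y":0,"z":0.08,"yaw":0,"gripper":-1},{"x":0,"y":0,"z":0.05,"yaw":0,"gripper":-1},{"x":0,"y":0,"z":0,"yaw":0,"gripper":-1},{"x":0,"y":0,"z":0,"yaw":0,"gripper":-1}]'
python3 -m inch '[{"x":0,"y":0,"z":0,"yaw":0,"gripper":0},{"x":0,"y":0,"z":0,"yaw":0,"gripper":0},{"x":0,"y":0,"z":0,"yaw":0,"gripper":0},{"x":0,"y":0,"z":0,"yaw":0,"gripper":0},{"x":0,"y":0,"z":0,"yaw":0,"gripper":0},{"x":0,"y":0,"z":-2,"yaw":0,"gripper":0},{"x":0,"y":0,"z":-3,"yaw":0,"gripper":0},{"x":0,"y":0,"z":-4,"yaw":0,"gripper":0},{"x":0,"y":0,"z":-4,"yaw":0,"gripper":0},{"x":0,"y":0,"z":-3,"yaw":0,"gripper":0},{"x":-2,"y":1,"z":-2,"yaw":0,"gripper":0},{"x":-2,"y":2,"z":-2,"yaw":0,"gripper":0}]'
python3 -m inch '[{"x":-2,"y":2.5,"z":-2,"yaw":0,"gripper":0},{"x":-1,"y":2.5,"z":-2,"yaw":0,"gripper":0},{"x":-1,"y":2.5,"z":-2,"yaw":0,"gripper":0},{"x":-1,"y":2.5,"z":0,"yaw":0,"gripper":0},{"x":-1,"y":2.5,"z":0,"yaw":0,"gripper":0},{"x":-1,"y":2.5,"z":0,"yaw":0,"gripper":0},{"x":0,"y":2.5,"z":0,"yaw":0,"gripper":0},{"x":0,"y":2.5,"z":0,"yaw":0,"gripper":0},{"x":0,"y":2.5,"z":0,"yaw":0,"gripper":0},{"x":0,"y":1,"z":0,"yaw":0,"gripper":0},{"x":0,"y":0,"z":0,"yaw":0,"gripper":0},{"x":0,"y":0,"z":0,"yaw":0,"gripper":0}]'
python3 - <<'E'
from h import *
w=grab('wrist','w15')['pixels'][:250]; s=grab('scene','s15'); d=grab('side','d15')
R=lambda a,s:cv2.resize(a,s,interpolation=cv2.INTER_CUBIC)
top=R(w,(780,304)); bot=np.hstack([R(s['pixels'][160:270,230:420],(440,255)),R(d['pixels'][155:295,270:460],(340,255))])
cv2.imwrite('pics/fin.png',np.vstack([top,bot])[:,:,::-1])
E
```

```text
time_s: 44.33
ee_pos: [562.6, 185.6, 69.8]
ee_rot: [-180.0, -0.0, 5.0]
force: [-0.6, -0.8, 1.3]
gripper_width: 23.2
time_s: 45.33
ee_pos: [525.4, 153.3, 271.0]
ee_rot: [-179.9, -0.1, 5.1]
force: [-0.7, -0.6, -0.3]
gripper_width: 45.7
time_s: 46.33
ee_pos: [475.8, -87.7, 329.3]
ee_rot: [-179.9, 0.0, 4.9]
force: [-0.5, 0.8, 0.3]
gripper_width: 45.4
```

View pics/fin.png

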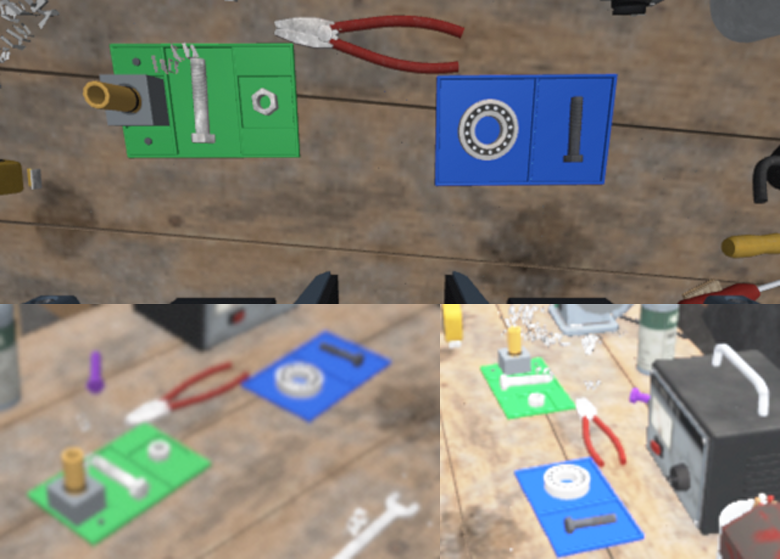

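All five parts are in place and the tube is upright. I'll do a numeric check of tube height and of the bystanders, then hand in.

Run:
```python
from h import *
d=load('d15'); p=[563.3,185.6]
for s in('d15','s15'):
    f=load(s); t=proj(f,[[*p,81],[*p,36]]); h=cv2.cvtColor(f['pixels'],cv2.COLOR_RGB2HSV)
    u=int(t[0][0]); m=cv2.inRange(h,(12,110,60),(32,255,255))[:, u-9:u+10]; y=int(t[0][1]); r=np.where(m[y-25:y+45].sum(1)>255*2)[0]+y-25
    print(s,'expected rows',t[:,1].round(1),'brass rows',r.min(),r.max())
a,b=load('scene0'),load('s15')
for k,(x0,y0,x1,y1) in dict(pliers=(284,182,340,214),tape=(203,274,245,312)).items():
    print(k,'mean diff',np.abs(a['pixels'][y0:y1,x0:x1].astype(int)-b['pixels'][y0:y1,x0:x1]).mean().round(2))
print(telemetry.state()['force'].round(1),env.job_done())
```

```text
d15 expected rows [168.  181.1] brass rows 142 182
s15 expected rows [225.  238.5] brass rows 223 240
pliers mean diff 7.88
tape mean diff 6.91
the job is handed in; nothing more can be done
[-1.   0.5  0.2] None
```

The job is handed in, with every part placed in the order asked at about 46 s on the robot clock.

- **Blue tray:** the bearing is flat in the large pocket, and the dark bolt is lengthwise in the smaller one. I first caught the dark bolt by the edge of its head, so I set it down and regrasped it on the shank.
- **Green tray:** the bright bolt is lengthwise in the middle pocket and the nut is flat in the end pocket. The tube is upright in the bore, lowered to 69.8 mm tool height, which puts its ring at the block top. Force readings stayed near 1 N.

**Last checks:**
- The final wrist, scene and side views show all five parts seated, with the purple bolt left alone.
- In the scene view, brass shows in rows 223–240 against an expected 225–238.5. That fits full depth to within about a pixel or two, though it includes the tube's own rim.
- The same test in the side view did not confirm the depth. The mask also picked up yellow background, giving rows 142–182 against 168–181.
- Comparing the scene images before and after gave mean differences of 7.9 for the pliers and 6.9 for the tape. I had no noise baseline, so the figures alone prove nothing. The pliers look in place in the final views, and the arm never came near either one. The tape shows only at the edge of those views.

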